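# Feel for the hidden rail hole and lock the rail with its pin

## Task

Lock the stop rail hidden in the grey steel housing: draw the wooden-knobbed lock pin out of its hooded holder by the shaft, lay it in the slanted wooden rest and let go, then take it again by the knob. Put it upright through the slot in the cover, stand its tip on the rail, sweep it along until you feel the rail's hole, and push it fully home so that the knob sits flat on the cover. Leave the glue bottle, the jar and the sanding block where they are.

Things in the scene. Friction and masses are not known exactly. Their poses are not given: they have to be found in the camera images.
- pin: Lock pin: round steel shaft 10 mm dia, 110 mm long (last 6 mm taper to 5.6 mm), with a round wooden knob, 25 mm dia, 30 mm long, at one end; about 80 g, balance point at x = 27 mm. Origin on the axis at the knob's shoulder (where shaft and knob meet); +x runs along the shaft to the tip: shaft x = 0 to 110 mm, knob x = -30 to 0. Starts lying level in the holder.
- pin_tip (a point): On the pin's axis at the very tip of the shaft (x = 110 mm in the pin's frame); axes as the pin.
- holder: Fixed low wooden holder, 185 x 50 mm, 69 mm high at the hood. Origin on the bench under the middle of the pin's shaft; +x the way the pin's tip points, z up. Pin axis along x at z = 31 mm, shoulder at about x = -55 mm. Shaft bare for x = -35 to +43 mm, 20 mm clear above the 6 mm base board; then it lies in a fork (x = 43 to 53 mm) with ears up to z = 37 mm, 18 mm apart.
- holder_lip (a point): Middle of the top of the retaining lip (5 mm thick) across the pocket's open front, (-38, 0, 26) mm in the holder. Behind it the knob lies on the pocket's floor 8 mm lower; inner width 38 mm, walls at sides and back. A hood, underside 38 mm above the lip, reaches forward to x = -35 mm. To free the pin lift it level 11 to 18 mm, no more, then draw it along +x until the knob is out.
- rest: Fixed slanted wooden rest, base 130 x 70 mm, origin on the bench, z up. Carries the pin at 45 degrees, tip low at +x, knob high at -x, in two V forks (14 mm thick along the shaft, 26 mm legs at right angles, opening square to the axis up and to +x) 22 and 93 mm from the tip. Between the forks the shaft is free for fingers, to 21 mm below the axis.
- rest_tip (a point): Where the tip of the parked pin stands, against a stop plate: (40, 0, 30) mm in the rest's frame. The plate ends 6 mm above the axis on the open side. Axes as the rest.
- rest_high (a point): Where the shoulder of the parked pin lies, 110 mm up the 45 degree axis from rest_tip: (-38, 0, 108) mm in the rest's frame. Axes as the rest.
- housing: Fixed grey steel housing, 204 x 62 mm (240 mm long over its feet), 122 mm high; origin on the bench under its centre, x along its length and slot, z up. Its 6 mm cover has one slot, 86 mm long (x = -43 to +43 mm), 15 mm wide. The rigid rail inside has a flat top face 65 mm below the cover's top (z = 57 mm), out of sight.
- slot_mid (a point): Middle of the slot at the level of the cover's top, axes as the housing. The rail's hole has its middle somewhere at x = -28 to +28 mm from here, different every time: it is 14 mm long in x, as wide as the slot or wider, and goes straight down to the bench. With the pin home its shoulder rests on the cover and its tip is 110 mm below this point.
- glue_bottle: Bystander: standing glue bottle with blue nozzle, 54 mm dia, 158 mm high; origin under its centre.
- shavings_jar: Bystander: empty open glass jar, 64 mm dia, 96 mm high; origin under its centre.
- sanding_block: Bystander: sanding block lying flat, 64 x 105 x 31 mm (long in its y); origin under its centre.

How it is judged:
By the outcome, as a careful person would: the job done as asked, in the order asked, and still so for the second after the job is handed in, with the robot touching nothing.
It also fails if it takes over 67 s, if anything falls off the work surface, if the arm or the gripper's body presses on something with over 40 N, if the wrist force passes 120 N, or if a joint passes its speed limit or range.

## Robot

A 6-joint arm with a two-finger parallel gripper is mounted at the origin on a cart in front of the work surface, level with it; the furniture and walls round the work are solid. World frame = base frame: x ahead of the robot, y to its left, z up, the work surface at z = 0. Lengths are in m, angles in rad, forces in N, time in s.
With the tool pointing down it reaches from about 0.325 to 0.9 m from the base axis. Payload 6.1 kg.
Tool frame: the origin (TCP) lies midway between the tips of the shut fingers; the grasp point (between the pads) lies 19 mm behind it; z points along the fingers, y is the line along which they close (so a half turn about z gives the same grasp; the last joint's range is limited). The gripper opens to 85 mm and grips with 20 to 120 N. Pads are 22 mm wide; open, the fingers measure 114 mm over their backs; the gripper's body (76 mm by 85 mm) begins 54 mm behind the grasp point. The pads swing forward as they close: fully open they stand 13 mm farther back than shut.
Start: joints at [1.076, 0.22, 1.526, -0, 1.395, -0.126], TCP at [0.225, 0.583, 0.231] pointing down, gripper open.
Joint ranges: [-2.98, 2.98], [-0.91, 2.08], [0.09, 2.57], [-1.24, 4.39], [0.2, 2.65], [-2.68, 2.68]. Speed limits (rad/s): [2.57, 2.57, 3.01, 3.14, 3.14, 3.14].

## Interface

Orientations are given as a unit quaternion [x, y, z, w].
In Python, from cell import r gives the robot as it stands.
- The arm moves only by the tool apply_moves, never from a script. Its argument "plan" is a list of rows, each a list of 3 entries, a list of its own where there are three numbers: the finger opening in m, from 0 to 0.0854, then the shift along the tool's x, y, z in m, then the turn about the tool's z in rad. A call has exactly 8 rows; each row shifts and turns the commanded pose from where the row before left it, along the tool's axes as they then stand; what a row does not reach is not made up. A row lasts 1/10 s, in which the tool goes at most 50 mm and 8.59 degrees, less where a joint would pass 70% of its speed; a pose out of reach is approached as far as the arm can. A call with a gripper value outside its range is refused whole. The fingers move at their own pace and stop on an object; "newtons" is the grip in N (left out, the last holds). Time passes only in rows, so rows that do not move let the fingers close, or fill a call up. It gives the time, the measured TCP pose, the force, the opening and the grip force at its end, in the units of the state.
- r.read_state(): the state, without advancing time (a new reading comes with each control period).
- r.capture(name): name is "scene" or "top" or "wrist"; returns (picture, depth): 480x640x3 uint8, red, green, blue; 480x640 float32, m along the optical axis (not along the pixel's ray), 0 where there is no reading.
- r.calibration(name): a dict with "K" (3x3 intrinsics, pixels), "R" (3x3) and "t" (3): a world point X has camera coordinates R X + t; the wrist camera has in their place "hand_eye" (4x4, takes a point from camera to tool coordinates, whose origin is the TCP and whose axes are the flange's). Camera axes: x right, y down, z forward; pixel columns grow to the right and rows downward; lengths in m; the calibration is good to about 2 mm. The wrist camera is an equidistant fisheye: a pixel r from the principal point sees the ray r / f radians off the axis. A picture is of the moment at which its call begins: read the wrist's pose just before it. calibration takes no time and is no camera call.
- r.hand_in(): hands the job in; it is judged then, once.
The state is a dict: "time": time; "joint_pos": joint angles; "qvel": joint speeds; "tau": joint torques, N m; "position": TCP position; "orientation": TCP orientation; "ft_force": force on the tool from outside, world axes, zero at the start; "moment": the same for the moment, N m; "width": opening from 0.0 (shut) to 1.0 (fully open); "grip_force": force on a finger pad.
Only numpy, scipy, OpenCV 4.12 (cv2) and the standard library are available. Lean on these libraries where they do the work, as an engineer would, in place of code of your own. Each camera call takes 0.05 s, during which the arm holds its last target. There are 200 camera calls.

## Working session

There is one attempt and no reset: what is moved stays moved. The work goes in short steps, Python scripts to look and compute and a tool call to move; the robot and the scene stay as the last step left them, time stands still between calls to the robot, and variables do not carry over. Pictures are saved under pics/ and viewed, at most 10 in all, crops included, and the job is handed in when it is done.

Besides the shell and the picture viewer there is one more tool, called after ">>>" as name(argument=value, ...) on one line, values as JSON. apply_moves: Moves the arm, as the interface text tells. Its arguments: {"type":"object","properties":{"plan":{"type":"array","items":{"type":"array"}},"newtons":{"type":"number"}},"required":["plan"]}

```bash
mkdir -p pics; ls
python3 - <<'E'
from cell import r
import cv2,numpy as np
for n in("scene","top"):
    p,d=r.capture(n); cv2.imwrite(f"pics/{n}0.png",p[...,::-1]); np.savez(f"{n}0.npz",p=p,d=d)
    print(n,r.calibration(n))
print(r.calibration("wrist")); print(r.read_state())
E
```

```text
pics
scene {'K': array([[454.24320171,   0.        , 319.56892985],
       [  0.        , 454.24320171, 245.07273559],
       [  0.        ,   0.        ,   1.        ]]), 'R': array([[ 0.83049589, -0.55676048,  0.01715627],
       [-0.31851053, -0.49992572, -0.80537278],
       [ 0.4569766 ,  0.66339433, -0.59252033]]), 't': array([-0.44157359,  0.23910602,  0.99065888])}
top {'K': array([[585.35197357,   0.        , 320.88013131],
       [  0.        , 585.35197357, 239.45465511],
       [  0.        ,   0.        ,   1.        ]]), 'R': array([[ 1.60879629e-01, -9.86973550e-01,  9.77789127e-04],
       [-9.65644889e-01, -1.57607686e-01, -2.06615017e-01],
       [ 2.04077664e-01,  3.22959502e-02, -9.78421831e-01]]), 't': array([-0.06681136,  0.54525012,  1.11611941])}
{'K': array([[371.64829954,   0.        , 312.33802889],
       [  0.        , 371.64829954, 239.79931583],
       [  0.        ,   0.        ,   1.        ]]), 'hand_eye': array([[ 4.85026996e-04, -9.64403135e-01, -2.64435926e-01,
         6.66568550e-02],
       [ 9.99999837e-01,  3.88540797e-04,  4.17178396e-04,
  
[... 182 characters left out ...]
00000e+00]])}
{'time': 0.1, 'joint_pos': array([ 1.07591095e+00,  2.21171426e-01,  1.52749722e+00,  3.48943528e-06,
        1.39472271e+00, -1.26116706e-01]), 'qvel': array([ 0.00021254, -0.00168705, -0.00216616, -0.00036472, -0.00074278,
       -0.00033971]), 'tau': array([ 5.97919570e-04, -4.98236775e+01, -3.90548873e+01, -1.18978428e-04,
        5.58182495e-03, -2.77363472e-05]), 'position': array([0.22503947, 0.58248716, 0.23029341]), 'orientation': array([ 1.83341570e-01,  9.83048859e-01, -8.55821652e-04, -2.76419814e-04]), 'ft_force': array([ 0.25706021,  0.90919326, -0.07202135]), 'moment': array([-0.00737771, -0.01183338,  0.04959547]), 'grip_force': 0.0, 'width': 1.0046476597301777}
```

View pics/scene0.png

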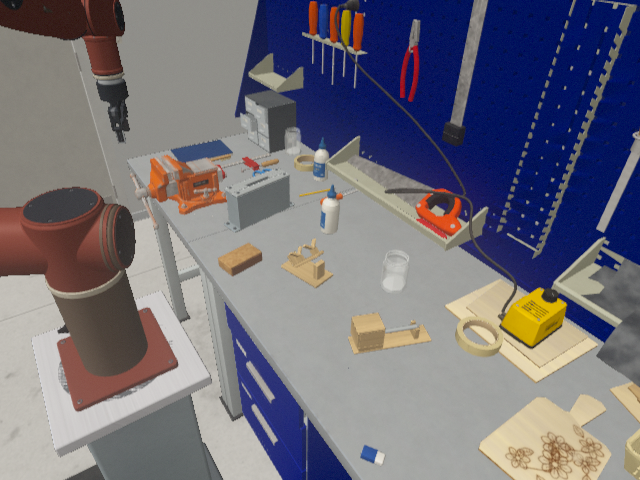

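View pics/top0.png

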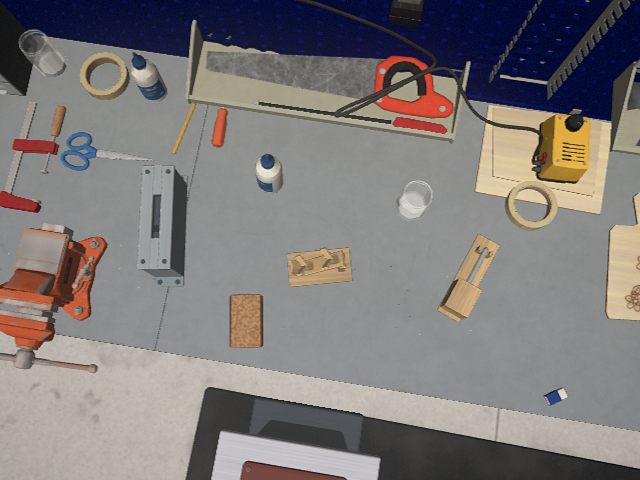

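The scene view shows the holder at about (390,332), rest (305,262), housing (258,195). In the top view they are at (470,278), (320,266) and (162,225). Next: enlarged crops and a point cloud.

```bash
cat > h.py <<'E'
import numpy as np,cv2
from cell import r
def cloud(name,d):
    c=r.calibration(name);K=c["K"];v,u=np.mgrid[0:480,0:640]
    X=np.stack([(u-K[0,2])/K[0,0]*d,(v-K[1,2])/K[1,1]*d,d],-1)
    return (X-c["t"])@c["R"]   # R^T (X-t)
def ray(name,u,v,z):
    c=r.calibration(name);K=c["K"];o=-c["R"].T@c["t"]
    q=c["R"].T@np.linalg.inv(K)@[u,v,1]; return o+q*(z-o[2])/q[2]
E
python3 - <<'E'
from h import *
def crop(n,x0,y0,x1,y1,w,h):
    p=np.load(n+"0.npz")["p"][y0:y1,x0:x1,::-1]; return cv2.resize(p,(w,h),interpolation=cv2.INTER_CUBIC)
c=np.zeros((600,800,3),np.uint8)
c[:300,:400]=crop("top",280,235,360,295,400,300)
c[:300,400:]=crop("top",425,230,515,297+0,400,300)
c[300:,:400]=crop("scene",270,233,346,290,400,300)
c[300:,400:]=crop("scene",342,300,438,372,400,300)
cv2.imwrite("pics/c1.png",c)
z=np.load("top0.npz");P=cloud("top",z["d"]);Q=z["p"]
def rect(nm,x0,y0,x1,y1,zl,zh):
    a=P[y0:y1,x0:x1].reshape(-1,3);a=a[(a[:,2]>zl)&(a[:,2]<zh)]
    if len(a)<3: print(nm,zl,zh,len(a));return
    R=cv2.minAreaRect((a[:,:2]*1000).astype(np.float32)); print(nm,zl,zh,len(a),np.round(R[0]),np.round(R[1]),round(R[2],1),"medz",round(float(np.median(a[:,2])),4))
rect("bench",380,240,430,300,-1,1)
rect("house",130,150,200,300,.11,.14);rect("house all",130,150,200,300,.008,.14)
rect("rest",275,235,365,295,.006,.2);rect("rest low",275,235,365,295,.005,.02);rect("rest hi",275,235,365,295,.06,.2);rect("rest mid",275,235,365,295,.03,.06)
rect("hold",430,225,510,330,.003,.2);rect("hood",430,225,510,330,.06,.1);rect("shaft",430,225,510,330,.025,.05)
rect("bottle",250,145,290,200,.01,.3);rect("jar",390,175,440,225,.01,.3);rect("sand",225,285,270,355,.015,.06)
E
```

```text
bench -1 1 2989 [ 527. -159.] [127. 104.] 8.2 medz 0.0007
house 0.11 0.14 3129 [531. 339.] [205.  64.] 10.2 medz 0.1225
house all 0.008 0.14 4993 [549. 356.] [303. 113.] 18.9 medz 0.1207
rest 0.006 0.2 1996 [508.  19.] [122. 177.] 9.3 medz 0.0128
rest low 0.005 0.02 1230 [508.  17.] [124. 184.] 8.8 medz 0.0086
rest hi 0.06 0.2 352 [508.  -7.] [40. 46.] 12.5 medz 0.0899
rest mid 0.03 0.06 469 [502.  23.] [ 41. 111.] 16.2 medz 0.0436
hold 0.003 0.2 3414 [ 534. -294.] [223. 167.] 7.1 medz 0.0076
hood 0.06 0.1 851 [ 477. -269.] [51. 63.] 68.9 medz 0.0696
shaft 0.025 0.05 369 [ 521. -284.] [ 49. 155.] 69.4 medz 0.0361
bottle 0.01 0.3 867 [666. 149.] [50. 54.] 65.6 medz 0.0993
jar 0.01 0.3 963 [ 660. -151.] [64. 63.] 20.9 medz 0.06
sand 0.015 0.06 1747 [368. 146.] [105.  65.] 11.0 medz 0.0319
```

View pics/c1.png

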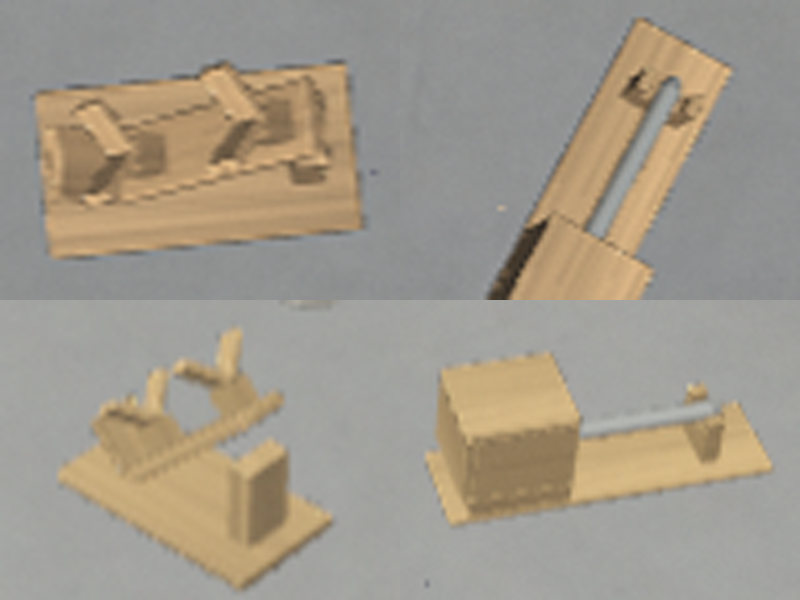

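The crops show the holder's knob end in the box and its tip up-right. The rest is low at its left (+y) end and high at its right. I'll compute poses from the corner pixels.

```bash
cat >> h.py <<'E'
from scipy.spatial.transform import Rotation as Ro
def goto(x,y,z,yaw):
    "tool-frame shift and turn to reach TCP xyz with tool x axis at world yaw (deg), tool down"
    s=r.read_state();R=Ro.from_quat(s["orientation"]);M=R.as_matrix()
    cy=np.degrees(np.arctan2(M[1,0],M[0,0])); d=(yaw-cy+180)%360-180
    print("yaw now",round(cy,2),"tilt",np.round(M[:,2],4),"pos",np.round(s["position"]*1000,1),"t",s["time"])
    print(" shift mm",np.round(M.T@(np.array([x,y,z])-s["position"])*1000,1)," turn(rad, tool z)",round(-np.radians(d),3),"j6",round(s["joint_pos"][5],2))
E
python3 - <<'E'
from h import *
A=lambda x,y:(280+x/5,235+y/5)
c=np.array([ray("top",*A(*p),.008)[:2] for p in[(37,95),(345,62),(365,228),(52,258)]])*1000
print("rest corners",c.round(1).tolist(),"mid",c.mean(0).round(1),"len",[round(float(np.linalg.norm(c[i]-c[(i+1)%4])),1) for i in range(4)])
v=(c[0]+c[3]-c[1]-c[2]);print("rest +x yaw",np.degrees(np.arctan2(v[1],v[0])))
B=lambda x,y:(425+x*90/400,230+y*67/300)
c=np.array([ray("top",*B(*p),.006)[:2] for p in[(640,17),(730,70)]-np.array([400,0])])*1000
print("holder far edge",c.round(1),np.linalg.norm(c[0]-c[1]))
s=np.array([ray("top",*B(*p),.031)[:2] for p in[(671,85),(603,222)]-np.array([400,0])])*1000
v=s[0]-s[1];print("shaft",s.round(1),"yaw",np.degrees(np.arctan2(v[1],v[0])))
# housing slot: dark pixels on cover
z=np.load("top0.npz");g=z["p"].max(2)
m=np.zeros((480,640),np.uint8);m[155:290,145:172]=(g[155:290,145:172]<75);
n,l,st,ce=cv2.connectedComponentsWithStats(m)
for i in range(1,n):
    if st[i,4]>20: print("dark",st[i],ce[i].round(1),(ray("top",*ce[i],.122)*1000).round(1))
goto(.54,-.293,.15,-21+180)
E
```

```text
rest corners [[517.4, 87.2], [551.8, -37.1], [484.3, -55.8], [451.3, 69.3]] mid [501.2  15.9] len [128.9, 70.1, 129.4, 68.5]
rest +x yaw 105.13261974187019
holder far edge [[ 624.9 -301.9]
 [ 606.5 -346.4]] 48.102079911688826
shaft [[ 589.  -313.4]
 [ 521.3 -289.4]] yaw -19.522827637933695
dark [152 195   9  43 129] [154.3 217.8] [525.8 339.7 122. ]
dark [171 248   1  21  21] [171. 258.] [454.9 291.7 122. ]
yaw now 158.87 tilt [-9.0e-04 -1.6e-03 -1.0e+00] pos [225.  582.5 230.3] t 0.1
 shift mm [-609.4 -703.    81.4]  turn(rad, tool z) -0.002 j6 -0.13
```

```bash
cat >> h.py <<'E'
def plan(x,y,z,yaw,n,turn=None):
    "n equal world-straight rows; prints per-row tool shift (mm) and turn (rad)"
    s=r.read_state();M=Ro.from_quat(s["orientation"]).as_matrix();p=s["position"]
    cy=np.degrees(np.arctan2(M[1,0],M[0,0])); d=(yaw-cy+180)%360-180
    t=-np.radians(d)/n if turn is None else turn/n
    dw=(np.array([x,y,z])-p)/n
    print("t",round(s["time"],2),"pos",np.round(p*1000,1),"yaw",round(cy,2),"j6",round(s["joint_pos"][5],2))
    for i in range(n):
        Mi=M@Ro.from_euler("z",t*i).as_matrix(); print([list(np.round(Mi.T@dw,4)),round(t,4)],end=", ")
    print()
E
python3 -c "
from h import *
plan(.54,-.293,.2,-21,24,3.138)"
```

```text
t 0.1 pos [225.  582.5 230.3] yaw 158.87 j6 -0.13
[[np.float64(-0.0254), np.float64(-0.0293), np.float64(0.0013)], 0.1308], [[np.float64(-0.029), np.float64(-0.0257), np.float64(0.0013)], 0.1308], [[np.float64(-0.0321), np.float64(-0.0217), np.float64(0.0013)], 0.1308], [[np.float64(-0.0347), np.float64(-0.0174), np.float64(0.0013)], 0.1308], [[np.float64(-0.0366), np.float64(-0.0127), np.float64(0.0013)], 0.1308], [[np.float64(-0.038), np.float64(-0.0078), np.float64(0.0013)], 0.1308], [[np.float64(-0.0387), np.float64(-0.0028), np.float64(0.0013)], 0.1308], [[np.float64(-0.0387), np.float64(0.0023), np.float64(0.0013)], 0.1308], [[np.float64(-0.0381), np.float64(0.0073), np.float64(0.0013)], 0.1308], [[np.float64(-0.0368), np.float64(0.0122), np.float64(0.0013)], 0.1308], [[np.float64(-0.0349), np.float64(0.0169), np.float64(0.0013)], 0.1308], [[np.float64(-0.0324), np.float64(0.0213), np.float64(0.0013)], 0.1308], [[np.float64(-0.0293), np.float64(0.0253), np.float64(0.0013)], 0.1308], [[np.float64(-0.0258), np.float64(0.0289), np.float64(0.0013)], 0.1308], [[np.float64(-0.0218), np.float64(0.0321), np.float64(0.0013)], 0.1308], [[np.float64(-0.0174), np.float64(0.0346), np.float64(0.0013)], 0.1308], [[np.float64(-0.0128), np.float64(0.0366), np.float64(0.0013)], 0.1308], [[np.float64(-0.0079), np.float64(0.038), np.float64(0.0013)], 0.1308], [[np.float64(-0.0029), np.float64(0.0387), np.float64(0.0013)], 0.1308], [[np.float64(0.0022), np.float64(0.0387), np.float64(0.0013)], 0.1308], [[np.float64(0.0072), np.float64(0.0381), np.float64(0.0013)], 0.1308], [[np.float64(0.0121), np.float64(0.0368), np.float64(0.0013)], 0.1308], [[np.float64(0.0168), np.float64(0.0349), np.float64(0.0013)], 0.1308], [[np.float64(0.0212), np.float64(0.0324), np.float64(0.0013)], 0.1308],
```

>>> apply_moves(plan=[[0.085,[-0.025,-0.029,0.001],0.131],[0.085,[-0.029,-0.026,0.001],0.131],[0.085,[-0.032,-0.022,0.001],0.131],[0.085,[-0.035,-0.017,0.001],0.131],[0.085,[-0.037,-0.013,0.001],0.131],[0.085,[-0.038,-0.008,0.001],0.131],[0.085,[-0.039,-0.003,0.001],0.131],[0.085,[-0.039,0.002,0.001],0.131]], newtons=60)

```text
time: 0.9
position: [0.3295, 0.2882, 0.2229]
orientation: [0.653, 0.758, -0.0, -0.0]
ft_force: [0.4, -0.4, 0.8]
width: 0.991
grip_force: 0.0
```

>>> apply_moves(plan=[[0.085,[-0.038,0.007,0.001],0.131],[0.085,[-0.037,0.012,0.001],0.131],[0.085,[-0.035,0.017,0.001],0.131],[0.085,[-0.032,0.021,0.001],0.131],[0.085,[-0.029,0.025,0.001],0.131],[0.085,[-0.026,0.029,0.001],0.131],[0.085,[-0.022,0.032,0.001],0.131],[0.085,[-0.017,0.035,0.001],0.131]])

```text
time: 1.7
position: [0.4332, -0.0037, 0.2151]
orientation: [0.944, 0.329, -0.0, -0.0]
ft_force: [0.1, 1.2, 0.1]
width: 0.998
grip_force: 0.0
```

>>> apply_moves(plan=[[0.085,[-0.013,0.037,0.001],0.131],[0.085,[-0.008,0.038,0.001],0.131],[0.085,[-0.003,0.039,0.001],0.131],[0.085,[0.002,0.039,0.001],0.131],[0.085,[0.007,0.038,0.001],0.131],[0.085,[0.012,0.037,0.001],0.131],[0.085,[0.017,0.035,0.001],0.131],[0.085,[0.021,0.032,0.001],0.131]])

```text
time: 2.5
position: [0.5364, -0.2969, 0.2066]
orientation: [0.982, -0.187, -0.0, -0.0]
ft_force: [0.7, 0.5, -0.4]
width: 0.993
grip_force: 0.0
```

```bash
cat >> h.py <<'E'
def wcap(nm):
    s=r.read_state();p,d=r.capture("wrist");cv2.imwrite(f"pics/{nm}.png",p[...,::-1]);np.savez(nm+".npz",p=p,d=d,q=s["orientation"],t=s["position"])
def wray(nm,u,v,z):
    s=np.load(nm+".npz");c=r.calibration("wrist");K=c["K"];H=c["hand_eye"]
    a=np.array([(u-K[0,2])/K[0,0],(v-K[1,2])/K[1,1]]);th=np.linalg.norm(a)
    q=np.array([*(a/th*np.sin(th)),np.cos(th)]);M=Ro.from_quat(s["q"]).as_matrix()
    o=M@H[:3,3]+s["t"];w=M@H[:3,:3]@q
    return (o+w*(z-o[2])/w[2])*1000
def wproj(nm,X):
    s=np.load(nm+".npz");c=r.calibration("wrist");K=c["K"];H=c["hand_eye"];M=Ro.from_quat(s["q"]).as_matrix()
    b=H[:3,:3].T@(M.T@(np.array(X)/1000-s["t"])-H[:3,3]);th=np.arctan2(np.hypot(b[0],b[1]),b[2])
    e=b[:2]/np.hypot(b[0],b[1])*th;return e*[K[0,0],K[1,1]]+K[:2,2]
E
python3 -c "
from h import *
wcap('w1')
for h in[(55,0,31),(-35,0,31),(3,0,31),(43,9,37),(43,-9,37),(-35,25,69),(-35,-25,69)]:
    a=np.radians(-20.5);print(h,wproj('w1',[537.5+h[0]*np.cos(a)-h[1]*np.sin(a),-293.6+h[0]*np.sin(a)+h[1]*np.cos(a),h[2]]).round())
"
```

```text
(55, 0, 31) [308. 154.]
(-35, 0, 31) [310. 255.]
(3, 0, 31) [309. 214.]
(43, 9, 37) [298. 169.]
(43, -9, 37) [319. 169.]
(-35, 25, 69) [279. 270.]
(-35, -25, 69) [341. 269.]
```

View pics/w1.png

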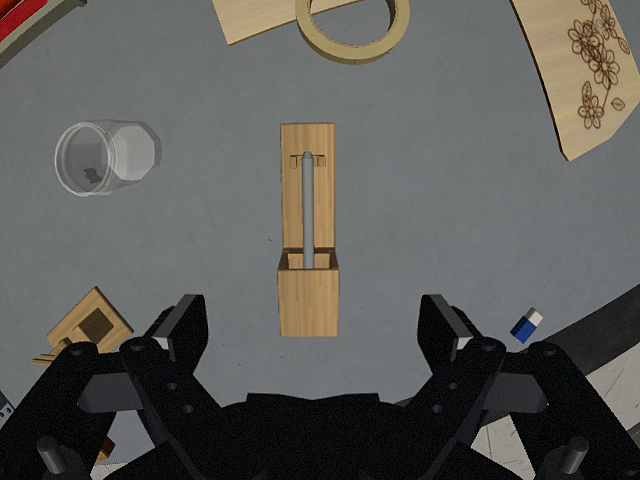

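Wrist view: pin tip at (307,152), shaft running down to the hood edge at (308,268), within about 1 px of prediction.

```bash
python3 -c "
from h import *
a=wray('w1',307.5,151.5,.031);b=wray('w1',308.5,250,.031);v=a-b;y=np.degrees(np.arctan2(v[1],v[0]));print(a,b,y)
u=v[:2]/np.linalg.norm(v[:2]);g=a[:2]-53*u;print('grip',g)
plan(g[0]/1000,g[1]/1000,.022,y,8)
"
```

```text
[ 591.59410444 -313.23092279   31.        ] [ 510.05667003 -281.72964827   31.        ] -21.12360321272692
grip [ 542.1554313 -294.1307239]
t 2.55 pos [ 537.1 -302.2  206. ] yaw -22.13 j6 1.32
[[np.float64(0.0002), np.float64(-0.0012), np.float64(0.023)], np.float64(-0.0022)], [[np.float64(0.0002), np.float64(-0.0012), np.float64(0.023)], np.float64(-0.0022)], [[np.float64(0.0002), np.float64(-0.0012), np.float64(0.023)], np.float64(-0.0022)], [[np.float64(0.0002), np.float64(-0.0012), np.float64(0.023)], np.float64(-0.0022)], [[np.float64(0.0002), np.float64(-0.0012), np.float64(0.023)], np.float64(-0.0022)], [[np.float64(0.0002), np.float64(-0.0012), np.float64(0.023)], np.float64(-0.0022)], [[np.float64(0.0002), np.float64(-0.0012), np.float64(0.023)], np.float64(-0.0022)], [[np.float64(0.0002), np.float64(-0.0012), np.float64(0.023)], np.float64(-0.0022)],
```

>>> apply_moves(plan=[[0.07,[0,-0.002,0.03],-0.003],[0.06,[0,-0.002,0.03],-0.003],[0.05,[0,-0.002,0.03],-0.003],[0.05,[0.001,-0.002,0.03],-0.003],[0.05,[0.001,-0.001,0.03],-0.003],[0.05,[0,0,0.025],0],[0.05,[0,0,0.01],0],[0.05,[0,0,0],0]])

```text
time: 3.35
position: [0.54, -0.2866, 0.0203]
orientation: [0.984, -0.177, -0.002, -0.001]
ft_force: [-0.3, 0.3, -0.6]
width: 0.584
grip_force: 0.0
```

>>> apply_moves(plan=[[0.03,[0,0,0],0],[0.0,[0,0,0],0],[0.0,[0,0,0],0],[0.0,[0,0,0],0],[0.0,[0,0,0],0],[0.0,[0,0,0],0],[0.0,[0,0,0],0],[0.0,[0,0,0],0]])

```text
time: 4.15
position: [0.5422, -0.2895, 0.0243]
orientation: [0.984, -0.177, 0.001, 0.001]
ft_force: [-3.6, -4.4, 5.8]
width: 0.084
grip_force: 58.8
```

```bash
python3 -c "
from h import *
wcap('w2');s=r.read_state();print(s['position'],s['ft_force'],s['width'],s['joint_pos'])
p=np.load('w2.npz')['p'][130:400,150:480];cv2.imwrite('pics/w2c.png',cv2.resize(p[...,::-1],(733,600)))
"
```

```text
[ 0.54226097 -0.28953868  0.02433725] [-3.95339447 -4.62093629  6.23518187] 0.08208209937170935 [-6.17986099e-01  4.18969381e-01  1.69709670e+00 -1.41951267e-03
  1.02199540e+00  1.31017765e+00]
```

View pics/w2c.png

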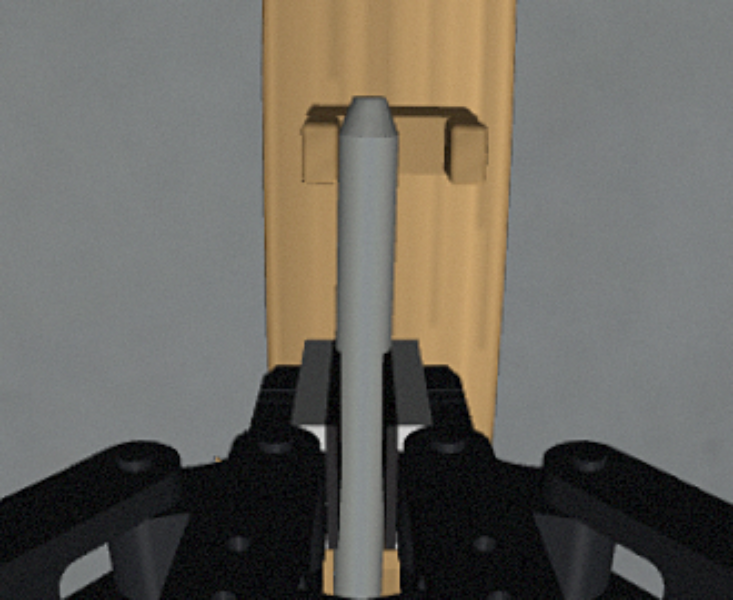

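Wrist crop: the pin is gripped, but the shaft leans on the left fork ear (about (340,150)). Shift about 5 mm to tool +y, then lift.

>>> apply_moves(plan=[[0.0,[0,0.003,0],0],[0.0,[0,0.002,-0.001],0],[0.0,[0,0,-0.003],0],[0.0,[0,0,-0.003],0],[0.0,[0,0,-0.002],0],[0.0,[0,0,0],0],[0.0,[0,0,0],0],[0.0,[0,0,0],0]])

```text
time: 5.0
position: [0.5396, -0.2923, 0.0311]
orientation: [0.984, -0.177, -0.0, -0.0]
ft_force: [0.3, 0.6, -1.1]
width: 0.083
grip_force: 58.5
```

```bash
python3 -c "
from h import *
wcap('w3');s=r.read_state();print(s['position'],s['ft_force'],s['moment'],s['width'],s['qvel'].round(3))
p=np.load('w3.npz')['p'][130:400,150:480];cv2.imwrite('pics/w3c.png',cv2.resize(p[...,::-1],(733,600)))
"
```

```text
[ 0.53955676 -0.29227548  0.03106173] [ 0.00659966 -0.19573873 -0.43767639] [-0.00024813 -0.03668062  0.00966943] 0.08634189323827626 [-0.001  0.    -0.001 -0.001  0.002  0.002]
```

View pics/w3c.png

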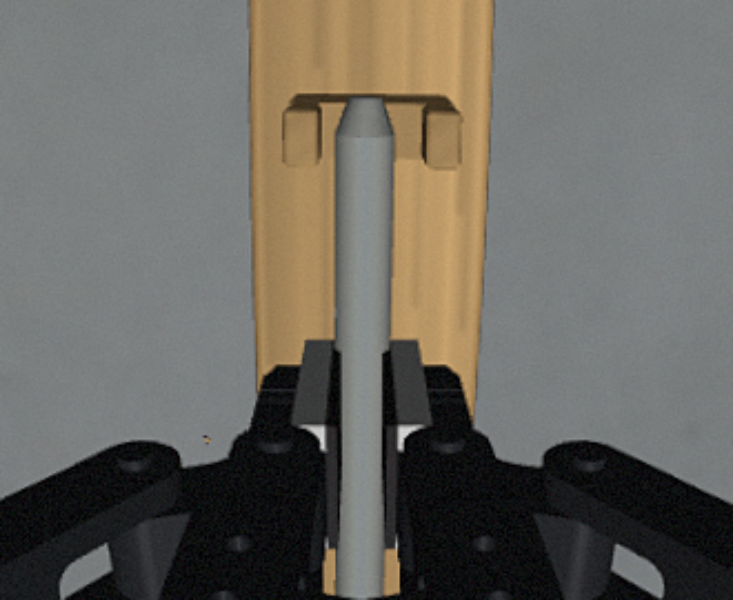

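Pin lifted free and centred between the ears (ears at x≈300 and 442, shaft 365). Lift a bit more, then draw it out.

>>> apply_moves(plan=[[0.0,[0,0,-0.004],0],[0.0,[0,0,-0.003],0],[0.0,[0,0,0],0],[0.0,[0,0,0],0],[0.0,[0.004,0,0],0],[0.0,[0.008,0,0],0],[0.0,[0.012,0,0],0],[0.0,[0.012,0,0],0]])

```text
time: 5.85
position: [0.5743, -0.3053, 0.0383]
orientation: [0.984, -0.177, 0.0, 0.0]
ft_force: [-0.4, 0.4, 0.1]
width: 0.085
grip_force: 58.5
```

>>> apply_moves(plan=[[0.0,[0.014,0,0],0],[0.0,[0.014,0,0],0],[0.0,[0.012,0,0],0],[0.0,[0.005,0,-0.005],0],[0.0,[0,0,-0.035],0],[0.0,[0,0,-0.04],0],[0.0,[0,0,-0.04],0],[0.0,[0,0,-0.03],0]])

```text
time: 6.65
position: [0.6164, -0.3211, 0.1919]
orientation: [0.984, -0.177, 0.001, 0.001]
ft_force: [1.0, -0.8, -0.0]
width: 0.09
grip_force: 58.6
```

```bash
python3 -c "
from h import *
import time
s=r.read_state();print(s['position'],s['ft_force'],s['qvel'].round(3))
p,d=r.capture('top');q,e=r.capture('scene');np.savez('tb.npz',p=p,d=d,q=q,e=e)
c=np.hstack([cv2.resize(p[180:330,420:570],(400,400)),cv2.resize(q[230:380,340:490],(400,400))]);cv2.imwrite('pics/t2.png',c[...,::-1])
a=np.radians(105);O=np.array([501.2,15.9]);ax=np.array([np.cos(a),np.sin(a)]);print('rest tip',O+40*ax,'high',O-38*ax)
g=O-2*ax;print('grip above',g)
"
```

```text
[ 0.61641436 -0.32111548  0.19186458] [ 1.01970102 -0.78096104 -0.0481662 ] [ 0.001 -0.228 -0.251  0.     0.486  0.   ]
rest tip [490.8472382   54.53703305] high [511.03512371 -20.8051814 ]
grip above [501.71763809  13.96814835]
```

View pics/t2.png

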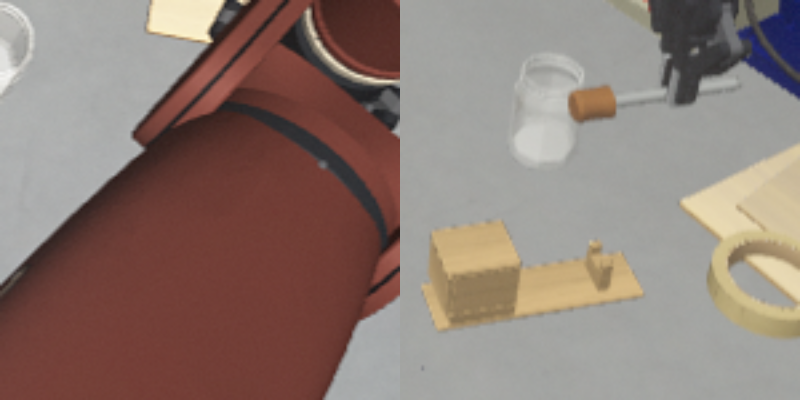

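```bash
python3 -c "
from h import *
a=np.radians(105.1);O=np.array([501.2,15.9]);C=np.array([[np.cos(a),np.sin(a)],[-np.sin(a),np.cos(a)]])
z=np.load('top0.npz');P=cloud('top',z['d'])[235:296,275:365].reshape(-1,3)*1000
Q=np.c_[(P[:,:2]-O)@C.T,P[:,2]];Q=Q[(Q[:,2]>14)&(abs(Q[:,1])<45)&(abs(Q[:,0])<75)]
for x in range(-70,70,5):
    m=Q[(Q[:,0]>=x)&(Q[:,0]<x+5)]
    if len(m)>2: t=m[m[:,2]>m[:,2].max()-8];print(x,len(m),'ztop',m[:,2].max().round(),'y of top',t[:,1].min().round(),t[:,1].max().round(),'y range',m[:,1].min().round(),m[:,1].max().round())
plan(.5017,.014,.19,105.1,16)
" | sed 's/np.float64//g'
```

```text
-50 21 ztop 86.0 y of top -3.0 -1.0 y range -14.0 14.0
-45 50 ztop 91.0 y of top -15.0 13.0 y range -15.0 14.0
-40 58 ztop 93.0 y of top -15.0 13.0 y range -15.0 21.0
-35 42 ztop 90.0 y of top -14.0 12.0 y range -15.0 14.0
-30 37 ztop 95.0 y of top -9.0 6.0 y range -16.0 13.0
-25 42 ztop 100.0 y of top -9.0 6.0 y range -16.0 14.0
-20 42 ztop 104.0 y of top -16.0 11.0 y range -16.0 14.0
-15 58 ztop 107.0 y of top -20.0 19.0 y range -20.0 19.0
-10 61 ztop 110.0 y of top -21.0 19.0 y range -21.0 19.0
-5 52 ztop 104.0 y of top -21.0 19.0 y range -21.0 19.0
0 39 ztop 50.0 y of top -15.0 14.0 y range -16.0 28.0
5 38 ztop 48.0 y of top -12.0 11.0 y range -16.0 13.0
10 37 ztop 41.0 y of top -16.0 11.0 y range -16.0 13.0
15 39 ztop 40.0 y of top -13.0 9.0 y range -16.0 14.0
20 36 ztop 44.0 y of top -9.0 6.0 y range -26.0 14.0
25 38 ztop 47.0 y of top -10.0 7.0 y range -16.0 13.0
30 39 ztop 55.0 y of top -15.0 10.0 y range -15.0 31.0
35 47 ztop 60.0 y of top -20.0 18.0 y range -20.0 18.0
40 49 ztop 59.0 y of top -21.0 19.0 y range -31.0 19.0
45 45 ztop 55.0 y of top -20.0 19.0 y range -21.0 19
[... 257 characters left out ...]
0.1369)], [[(-0.0117), (-0.0189), (0.0002)], (-0.1369)], [[(-0.009), (-0.0204), (0.0002)], (-0.1369)], [[(-0.0062), (-0.0214), (0.0002)], (-0.1369)], [[(-0.0032), (-0.022), (0.0002)], (-0.1369)], [[(-0.0001), (-0.0223), (0.0002)], (-0.1369)], [[(0.0029), (-0.0221), (0.0002)], (-0.1369)], [[(0.0059), (-0.0215), (0.0002)], (-0.1369)], [[(0.0088), (-0.0205), (0.0002)], (-0.1369)], [[(0.0115), (-0.0191), (0.0002)], (-0.1369)], [[(0.014), (-0.0173), (0.0002)], (-0.1369)], [[(0.0162), (-0.0153), (0.0002)], (-0.1369)], [[(0.0181), (-0.0129), (0.0002)], (-0.1369)], [[(0.0197), (-0.0103), (0.0002)], (-0.1369)], [[(0.021), (-0.0075), (0.0002)], (-0.1369)], [[(0.0218), (-0.0046), (0.0002)], (-0.1369)],
```

```bash
python3 -c "
from h import *
plan(.5001,.024,.18,105.1,16)
" | sed 's/np.float64//g'
```

```text
t 6.75 pos [ 618.6 -322.6  195.8] yaw -20.4 j6 1.33
[[(-0.0145), (-0.0177), (0.0008)], (-0.1369)], [[(-0.0119), (-0.0195), (0.0008)], (-0.1369)], [[(-0.0092), (-0.021), (0.0008)], (-0.1369)], [[(-0.0062), (-0.022), (0.0008)], (-0.1369)], [[(-0.0032), (-0.0227), (0.0008)], (-0.1369)], [[(-0.0), (-0.0229), (0.0008)], (-0.1369)], [[(0.0031), (-0.0227), (0.0008)], (-0.1369)], [[(0.0062), (-0.0221), (0.0008)], (-0.1369)], [[(0.0091), (-0.021), (0.0008)], (-0.1369)], [[(0.0119), (-0.0196), (0.0008)], (-0.1369)], [[(0.0145), (-0.0178), (0.0008)], (-0.1369)], [[(0.0167), (-0.0156), (0.0008)], (-0.1369)], [[(0.0187), (-0.0132), (0.0008)], (-0.1369)], [[(0.0203), (-0.0105), (0.0008)], (-0.1369)], [[(0.0216), (-0.0076), (0.0008)], (-0.1369)], [[(0.0224), (-0.0046), (0.0008)], (-0.1369)],
```

>>> apply_moves(plan=[[0.0,[-0.0145,-0.0177,0.0008],-0.137],[0.0,[-0.0119,-0.0195,0.0008],-0.137],[0.0,[-0.0092,-0.021,0.0008],-0.137],[0.0,[-0.0062,-0.022,0.0008],-0.137],[0.0,[-0.0032,-0.0227,0.0008],-0.137],[0.0,[0,-0.0229,0.0008],-0.137],[0.0,[0.0031,-0.0227,0.0008],-0.137],[0.0,[0.0062,-0.0221,0.0008],-0.137]])

```text
time: 7.55
position: [0.5553, -0.1462, 0.1807]
orientation: [0.931, 0.364, -0.001, -0.001]
ft_force: [-0.2, -0.0, -1.1]
width: 0.087
grip_force: 58.7
```

>>> apply_moves(plan=[[0.0,[0.0091,-0.021,0.0008],-0.137],[0.0,[0.0119,-0.0196,0.0008],-0.137],[0.0,[0.0145,-0.0178,0.0008],-0.137],[0.0,[0.0167,-0.0156,0.0008],-0.137],[0.0,[0.0187,-0.0132,0.0008],-0.137],[0.0,[0.0203,-0.0105,0.0008],-0.137],[0.0,[0.0216,-0.0076,0.0008],-0.137],[0.0,[0.0224,-0.0046,0.0008],-0.137]])

```text
time: 8.35
position: [0.4958, 0.0268, 0.1745]
orientation: [0.605, 0.796, -0.0, -0.001]
ft_force: [0.1, 0.9, -1.5]
width: 0.086
grip_force: 58.6
```

>>> apply_moves(plan=[[0.0,[0,0,0],0],[0.0,[0,0,0.01],0],[0.0,[0,0,0.015],0],[0.0,[0,0,0.015],0],[0.0,[0,0,0.005],0],[0.0,[0,0,0],0],[0.0,[0,0,0],0],[0.0,[0,0,0],0]])

```text
time: 9.15
position: [0.4975, 0.0255, 0.1313]
orientation: [0.608, 0.794, 0.0, 0.001]
ft_force: [0.9, -0.0, -0.6]
width: 0.08
grip_force: 58.6
```

```bash
python3 -c "
from h import *
wcap('w4');goto(.5001,.024,.1,105.1)
a=np.radians(105.1);O=np.array([499.3,26.8]);
def W(x,y,z): return [O[0]+x*np.cos(a)-y*np.sin(a),O[1]+x*np.sin(a)+y*np.cos(a),z]
im=np.load('w4.npz')['p'][...,::-1].copy()
for p in[(-21.6,20,110),(-21.6,-20,110),(28.6,20,60),(28.6,-20,60),(44,0,34),(-76,35,8),(-76,-35,8),(54,35,8),(54,-35,8)]:
    q=wproj('w4',W(*p));print(p,q.round());cv2.circle(im,tuple(int(v) for v in q),3,(0,0,255),1)
cv2.imwrite('pics/w4.png',im)
" | sed 's/np.float64//g'
```

```text
yaw now 105.16 tilt [ 1.5e-03 -2.0e-04 -1.0e+00] pos [497.4  25.6 131.3] t 9.2
 shift mm [-2.3  2.1 31.3]  turn(rad, tool z) 0.001 j6 -0.37
(-21.6, 20, 110) [275. 323.]
(-21.6, -20, 110) [355. 323.]
(28.6, 20, 60) [280. 206.]
(28.6, -20, 60) [349. 206.]
(44, 0, 34) [314. 175.]
(-76, 35, 8) [270. 323.]
(-76, -35, 8) [357. 322.]
(54, 35, 8) [265. 158.]
(54, -35, 8) [363. 159.]
```

View pics/w4.png

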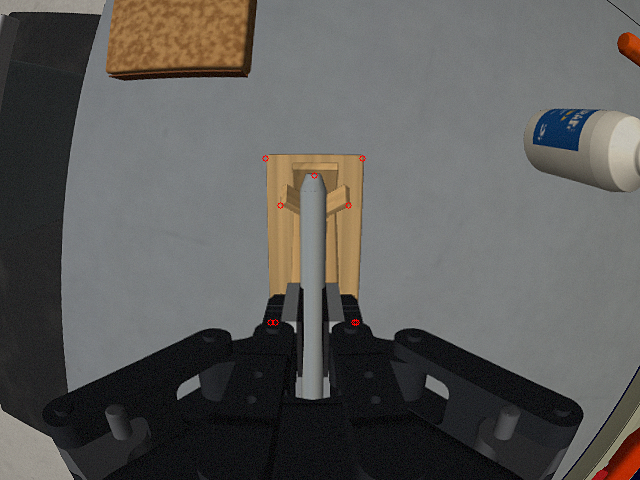

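Wrist view: the base is centred at u≈314.5 and the shaft at 313, and the lower fork's leg tips match the prediction. Lower onto the upper fork with a light grip so that the pin pivots.

>>> apply_moves(plan=[[0.0,[0,0.0015,0.008],0],[0.0,[0,0,0.008],0],[0.0,[0,0,0.008],0],[0.0,[0,0,0.008],0],[0.0,[0,0,0.003],0],[0.0,[0,0,0.003],0],[0.0,[0,0,0.003],0],[0.0,[0,0,0],0]], newtons=20)

```text
time: 10.0
position: [0.499, 0.0266, 0.0911]
orientation: [0.607, 0.794, 0.0, 0.0]
ft_force: [-4.6, 3.0, 12.0]
width: 0.088
grip_force: 60.4
```

>>> apply_moves(plan=[[0.0,[0,0,0.003],0],[0.0,[0,0,0.003],0],[0.0,[0,0,0.003],0],[0.0,[0,0,0.003],0],[0.0,[0,0,0],0],[0.0,[0,0,0],0],[0.0,[0,0,0],0],[0.0,[0,0,0],0]], newtons=20)

```text
time: 10.8
position: [0.4997, 0.0255, 0.0794]
orientation: [0.607, 0.794, 0.0, 0.002]
ft_force: [-2.8, -2.5, 9.9]
width: 0.085
grip_force: 59.2
```

```bash
python3 -c "
from h import *
s=r.read_state();print(s['position'],s['ft_force'],s['moment'],s['grip_force'],s['width'],Ro.from_quat(s['orientation']).as_matrix()[:,2])
q,e=r.capture('scene');np.savez('s5.npz',q=q,e=e);cv2.imwrite('pics/s5.png',cv2.resize(q[170:290,240:400],(800,600),interpolation=cv2.INTER_CUBIC)[...,::-1])
"
```

```text
[0.49973158 0.02546433 0.07936613] [-2.75119789 -2.4886274   9.93171311] [-0.58738512  0.29864216 -0.09543617] 59.19702172279358 0.08486332681335744 [ 0.00292705 -0.00160801 -0.99999442]
```

View pics/s5.png

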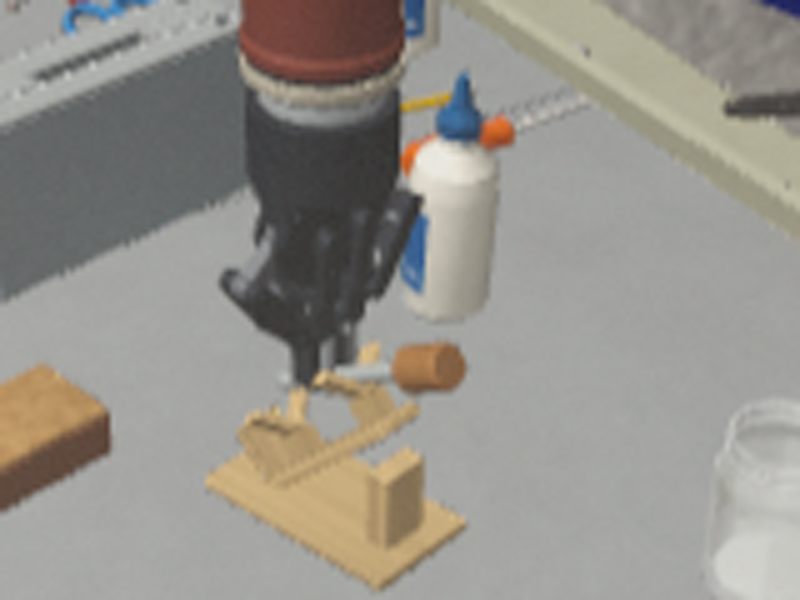

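The crop shows the pin pivoting on the upper fork, with the knob at (430,367) rising above the tip. Continue down.

>>> apply_moves(plan=[[0.0,[0,0,0.003],0],[0.0,[0,0,0.003],0],[0.0,[0,0,0.003],0],[0.0,[0,0,0.002],0],[0.0,[0,0,0],0],[0.0,[0,0,0],0],[0.0,[0,0,0],0],[0.0,[0,0,0],0]])

```text
time: 11.65
position: [0.4993, 0.0272, 0.068]
orientation: [0.607, 0.794, 0.001, 0.0]
ft_force: [-2.9, 4.8, 8.5]
width: 0.085
grip_force: 53.5
```

```bash
cat >> h.py <<'E'
def tilt(d,O=(499.3,26.8),a=np.radians(105.1),box=(220,180,360,300)):
    "knob centroid from scene depth: brown saturated pixels above z=.06"
    q,e=d;P=cloud("scene",e)*1000;h=cv2.cvtColor(q,cv2.COLOR_RGB2HSV)
    m=(h[...,0]<14)&(h[...,1]>130)&(P[...,2]>70);m[:box[1]]=0;m[box[3]:]=0;m[:,:box[0]]=0;m[:,box[2]:]=0
    A=P[m]; C=np.array([[np.cos(a),np.sin(a)],[-np.sin(a),np.cos(a)]])
    B=np.c_[(A[:,:2]-O)@C.T,A[:,2]];print("knob px",len(A),"median rest-frame",np.median(B,0).round(1),"min",B.min(0).round(),"max",B.max(0).round());return m
E
python3 -c "
from h import *
s=r.read_state();print(s['position'],s['ft_force'],s['moment'],s['grip_force'])
z=np.load('s5.npz');tilt((z['q'],z['e']))
q,e=r.capture('scene');np.savez('s6.npz',q=q,e=e);tilt((q,e))
"
```

```text
[0.49925464 0.02722732 0.06799361] [-2.9128289   4.84979603  8.48015827] [ 0.53778249  0.36401517 -0.03802154] 53.5375052690506
  return _methods._mean(a, axis=axis, dtype=dtype,
  ret = um.true_divide(
Traceback (most recent call last):
  File "h.py", line 44, in tilt
    B=np.c_[(A[:,:2]-O)@C.T,A[:,2]];print("knob px",len(A),"median rest-frame",np.median(B,0).round(1),"min",B.min(0).round(),"max",B.max(0).round());return m
                                                                                                             ~~~~~^^^
ValueError: zero-size array to reduction operation minimum which has no identity
```

Run:
```python
from h import *
z=np.load('s5.npz');h=cv2.cvtColor(z['q'],cv2.COLOR_RGB2HSV);P=cloud('scene',z['e'])*1000
print(h[243,324],h[243,329],P[243,326].round(),h[262,318],h[270,315])
q,e=r.capture('scene');np.savez('s6.npz',q=q,e=e)
for q,e in((z['q'],z['e']),(q,e)):
    h=cv2.cvtColor(q,cv2.COLOR_RGB2HSV);P=cloud('scene',e)*1000
    m=(abs(h[...,0].astype(int)-12)<4)&(h[...,1]>155)&(P[...,2]>70)&(P[...,1]<15);m[:210]=0;m[280:]=0;m[:,:290]=0;m[:,360:]=0
    A=P[m];print(len(A),np.median(A,0).round(1) if len(A) else 0, np.argwhere(m).mean(0).round(1) if len(A) else 0)
```

```text
[ 14 134 166] [ 14 126 134] [508. -59. 139.] [ 19  94 208] [ 19  97 174]
0 0 0
0 0 0
```

```bash
cat >> h.py <<'E'
def knob(q,e,box=(200,150,380,300),zmin=70):
    h=cv2.cvtColor(q,cv2.COLOR_RGB2HSV).astype(int);P=cloud('scene',e)*1000
    m=(h[...,0]>8)&(h[...,0]<17)&(h[...,1]>112)&(P[...,2]>zmin)
    b=np.zeros_like(m);b[box[1]:box[3],box[0]:box[2]]=1;m=(m&b).astype(np.uint8)
    n,l,st,ce=cv2.connectedComponentsWithStats(m)
    for i in range(1,n):
        if st[i,4]>15:
            A=P[l==i];print("knob?",st[i],ce[i].round(1),"3d",np.median(A,0).round(1),"z",np.percentile(A[:,2],[5,95]).round())
E
python3 - <<'E'
from h import *
for f in('s5','s6'):
    z=np.load(f+'.npz');knob(z['q'],z['e'])
E
```

```text
knob? [200 170  18  13 132] [209.6 176.1] 3d [438.6 497.4  92.5] z [ 74. 108.]
knob? [319 239  14   9 105] [325.4 243. ] 3d [510.5 -53.9 133.6] z [125. 142.]
knob? [200 170  18  13 136] [209.7 176.1] 3d [439.1 498.3  92.9] z [ 73. 106.]
knob? [315 230  13  12  96] [321.  235.3] 3d [504.7 -38.8 150.9] z [136. 159.]
```

Run:
```python
from h import *
s=np.load('w4.npz');a=wray('w4',313,174.5,.138);print('tip w4',a,np.linalg.norm(a[:2]-s['t'][:2]*1000))
a=wray('w3',150+365/733*330,130+97*270/600,.038);s=np.load('w3.npz');print('tip w3',a,np.linalg.norm(a[:2]-s['t'][:2]*1000))
z=np.load('s6.npz');P=cloud('scene',z['e'])*1000;print(np.median(P[290:300,300:330].reshape(-1,3),0),P[203:206,250:258,2].mean())
c=wproj  # two-view not available; ray of knob px at candidate heights
for h in(.12,.13,.14):print(h,(ray('scene',321,235.3,h)*1000).round(1),'s5',(ray('scene',325.4,243,h)*1000).round(1))
```

```text
tip w4 [484.03399167  78.72019849 138.        ] 54.85712133020966
tip w3 [ 590.77335635 -312.83905185   38.        ] 55.19722661018385
[468.41286755 -70.28206427  -1.0797165 ] 69.59416907514712
0.12 [531.2  -3.6 120. ] s5 [521.8 -37.2 120. ]
0.13 [523.1 -15.3 130. ] s5 [513.9 -48.3 130. ]
0.14 [515. -27. 140.] s5 [505.9 -59.5 140. ]
```

Run:
```python
from h import *
wcap('w6')
for n in('w4','w6'):
    z=np.load(n+'.npz');p=z['p'];h=cv2.cvtColor(p,cv2.COLOR_RGB2HSV)
    print(n,[(v,int(h[v,308:318,1].mean()),int(h[v,308:318,2].mean())) for v in range(150,300,5)])
s=np.load('w6.npz');g=s['t']*1000;ax=np.array([np.cos(np.radians(105.1)),np.sin(np.radians(105.1))])
for d in(7,14):
  for th in(20,30,40,45,50):
    t=np.radians(th);T=[*(g[:2]+54*np.cos(t)*ax),g[2]+d-54*np.sin(t)];print(d,th,wproj('w6',T).round(),'tip z',round(T[2],1))
```

```text
w4 [(150, 9, 126), (155, 131, 169), (160, 116, 165), (165, 123, 173), (170, 126, 117), (175, 9, 136), (180, 9, 141), (185, 7, 138), (190, 10, 138), (195, 11, 140), (200, 10, 140), (205, 8, 139), (210, 10, 141), (215, 9, 141), (220, 11, 140), (225, 11, 142), (230, 10, 141), (235, 11, 143), (240, 10, 141), (245, 10, 140), (250, 10, 140), (255, 10, 140), (260, 10, 139), (265, 10, 141), (270, 8, 140), (275, 10, 139), (280, 9, 139), (285, 10, 139), (290, 9, 139), (295, 9, 140)]
w6 [(150, 9, 128), (155, 9, 127), (160, 62, 90), (165, 116, 168), (170, 115, 171), (175, 125, 175), (180, 118, 191), (185, 124, 129), (190, 123, 130), (195, 126, 128), (200, 125, 128), (205, 122, 129), (210, 125, 127), (215, 122, 127), (220, 123, 178), (225, 126, 156), (230, 123, 158), (235, 125, 150), (240, 123, 159), (245, 125, 161), (250, 12, 107), (255, 8, 135), (260, 9, 135), (265, 8, 133), (270, 8, 133), (275, 9, 133), (280, 7, 133), (285, 9, 133), (290, 7, 131), (295, 8, 132)]
7 20 [311. 180.] tip z 56.5
7 30 [311. 187.] tip z 48.0
7 40 [311. 197.] tip z 40.3
7 45 [311. 202.] tip z 36.8
7 50 [311. 208.] tip z 33.6
14 20 [311. 182.] tip z 63.5
14 30 [311. 189.] tip z 55.0
14 40 [311. 199.] tip z 47.3
14 45 [311. 205.] tip z 43.8
14 50 [311. 211.] tip z 40.6
```

>>> apply_moves(plan=[[0.0,[0.002,0,0.002],0],[0.0,[0.002,0,0.002],0],[0.0,[0,0,0.002],0],[0.0,[0,0,0],0],[0.0,[0,0,0],0],[0.0,[0,0,0],0],[0.0,[0,0,0],0],[0.0,[0,0,0],0]])

```text
time: 12.55
position: [0.4997, 0.0276, 0.067]
orientation: [0.607, 0.795, -0.001, 0.003]
ft_force: [-20.7, -8.8, 48.8]
width: 0.087
grip_force: 57.5
```

Run:
```python
from h import *
s=r.read_state();print(s['position'],s['ft_force'],s['moment'],s['grip_force'])
wcap('w7');q,e=r.capture('scene');knob(q,e);np.savez('s7.npz',q=q,e=e)
z=np.load('w7.npz');h=cv2.cvtColor(z['p'],cv2.COLOR_RGB2HSV)
print([(v,int(h[v,308:318,1].mean()),int(h[v,308:318,2].mean())) for v in range(215,300,4)])
g=z['t']*1000;ax=np.array([np.cos(np.radians(105.1)),np.sin(np.radians(105.1))])
for d in(7,14):
  for L in(40,45,50):
   for th in(35,45,55):
    t=np.radians(th);T=[*(g[:2]+L*np.cos(t)*ax),g[2]+d-L*np.sin(t)];print(d,L,th,wproj('w7',T).round(),'tip z',round(T[2],1))
```

```text
[0.49967442 0.02762091 0.06701737] [-20.73094236  -8.79365865  48.84690215] [-1.91866999  3.28252588 -0.11878258] 57.47785449028015
knob? [200 170  18  14 139] [209.8 176.4] 3d [439.2 498.1  92.4] z [ 72. 106.]
knob? [315 230  13  12  94] [320.9 235.4] 3d [504.8 -38.7 150.8] z [136. 159.]
[(215, 127, 128), (219, 125, 180), (223, 124, 172), (227, 123, 165), (231, 126, 163), (235, 124, 157), (239, 125, 167), (243, 124, 166), (247, 48, 113), (251, 11, 103), (255, 9, 136), (259, 8, 133), (263, 10, 133), (267, 8, 132), (271, 6, 131), (275, 7, 132), (279, 9, 132), (283, 9, 131), (287, 8, 131), (291, 7, 130), (295, 6, 129), (299, 7, 130)]
7 40 35 [311. 220.] tip z 51.1
7 40 45 [311. 227.] tip z 45.7
7 40 55 [311. 236.] tip z 41.3
7 45 35 [311. 209.] tip z 48.2
7 45 45 [311. 218.] tip z 42.2
7 45 55 [311. 228.] tip z 37.2
7 50 35 [311. 199.] tip z 45.3
7 50 45 [311. 209.] tip z 38.7
7 50 55 [311. 220.] tip z 33.1
14 40 35 [311. 223.] tip z 58.1
14 40 45 [311. 231.] tip z 52.7
14 40 55 [311. 240.] tip z 48.3
14 45 35 [311. 213.] tip z 55.2
14 45 45 [311. 221.] tip z 49.2
14 45 55 [311. 231.] tip z 44.2
14 50 35 [311. 202.] tip z 52.3
14 50 45 [311. 212.] tip z 45.7
14 50 55 [311. 223.] tip z 40.1
```

>>> apply_moves(plan=[[0.0,[0,0,-0.003],0],[0.0,[0.001,0,-0.003],0],[0.0,[0.001,0,-0.002],0],[0.0,[0,0,0],0],[0.0,[0,0,0],0],[0.0,[0,0,0],0],[0.0,[0,0,0],0],[0.0,[0,0,0],0]])

```text
time: 13.45
position: [0.4972, 0.0321, 0.0687]
orientation: [0.607, 0.794, 0.0, 0.0]
ft_force: [3.1, -0.6, 1.6]
width: 0.084
grip_force: 50.2
```

Run:
```python
from h import *
s=r.read_state();print(s['position'],s['ft_force'],s['moment'],s['grip_force'])
wcap('w8');q,e=r.capture('scene');knob(q,e);np.savez('s8.npz',q=q,e=e)
c=np.zeros((600,800,3),np.uint8);c[:300]=cv2.resize(np.load('w8.npz')['p'][140:350,212:492+0,::-1],(400,300)).repeat(1,0) if 0 else 0
c[:,:400]=cv2.resize(np.load('w8.npz')['p'][150:330,252:372,::-1],(400,600));c[:,400:]=cv2.resize(q[205:283,285:337,::-1],(400,600),interpolation=cv2.INTER_CUBIC)
cv2.imwrite('pics/w8.png',c)
```

```text
[0.4971504  0.03212905 0.06868606] [ 3.14742353 -0.58693674  1.62838897] [-0.06312113 -0.4577837  -0.03925686] 50.163424015045166
knob? [200 170  18  12 133] [209.5 175.9] 3d [438.8 498.3  93.5] z [ 75. 107.]
knob? [315 231  14  11  95] [321.7 235.5] 3d [508.2 -37.2 148.3] z [134. 157.]
```

View pics/w8.png

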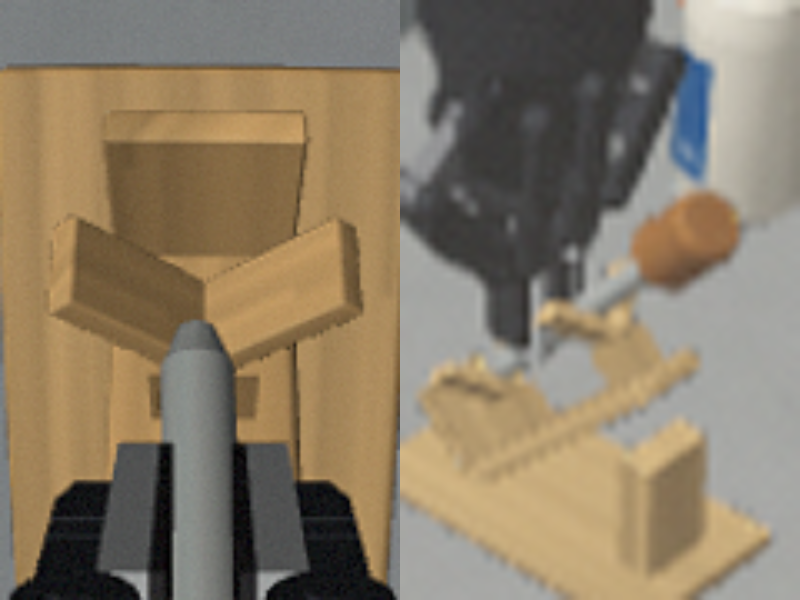

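Final picture: the pin is at roughly 45° in the fingers and free, with its tip over the lower fork at wrist row ≈247 and the knob high. It slid through the grip, so I'll solve for the tip position from the rays.

Run:
```python
from h import *
s=np.load('w8.npz');g=s['t']*1000;a=np.radians(105.1);ax=np.array([np.cos(a),np.sin(a)]);n=np.array([-ax[1],ax[0]])
O=np.array([499.3,26.8])
def hitplane(f):
    p0=f(.05);p1=f(.15);t=((g[:2]-p0[:2])@n)/((p1-p0)[:2]@n);return p0+t*(p1-p0)
k=hitplane(lambda z:ray('scene',321.7,235.5,z)*1000)
kr=np.array([(k[:2]-O)@ax,k[2]]);print('knob rest xz',kr,'TCP rest xz',(g[:2]-O)@ax,g[2],'lat',(g[:2]-O)@n)
for z in range(30,70,4):
    T=wray('w8',312,246.5,z/1000);t=np.array([(T[:2]-O)@ax,z]);d=t-kr
    s_=( (40-t[0])+(t[1]-30))/2**.5; nn=((t[0]-40)+(t[1]-30))/2**.5
    print(z,t.round(1),'len',np.hypot(*d).round(1),'ang',np.degrees(np.arctan2(-d[1],d[0])).round(1),'s',s_.round(1),'n',nn.round(1))
```

```text
knob rest xz [-59.82108931 142.17657776] TCP rest xz 5.705030239514261 68.68605504899182 lat 0.6871426588293865
30 [19.7 30. ] len 137.5 ang 54.7 s 14.4 n -14.4
34 [20.8 34. ] len 134.9 ang 53.3 s 16.4 n -10.7
38 [22. 38.] len 132.5 ang 51.9 s 18.4 n -7.1
42 [23.2 42. ] len 130.1 ang 50.4 s 20.4 n -3.4
46 [24.4 46. ] len 127.8 ang 48.8 s 22.4 n 0.2
50 [25.5 50. ] len 125.6 ang 47.2 s 24.4 n 3.9
54 [26.7 54. ] len 123.5 ang 45.5 s 26.4 n 7.6
58 [27.9 58. ] len 121.6 ang 43.8 s 28.4 n 11.2
62 [29. 62.] len 119.7 ang 42.1 s 30.4 n 14.9
66 [30.2 66. ] len 117.9 ang 40.2 s 32.4 n 18.5
```

>>> apply_moves(plan=[[0.0,[0.003,0,0.003],0],[0.0,[0.003,0,0.003],0],[0.0,[0.002,0,0.003],0],[0.0,[0,0,0],0],[0.0,[0,0,0],0],[0.0,[0,0,0],0],[0.0,[0,0,0],0],[0.0,[0,0,0],0]])

```text
time: 14.35
position: [0.4954, 0.0408, 0.0601]
orientation: [0.608, 0.794, 0.001, 0.0]
ft_force: [4.0, 3.1, 5.5]
width: 0.086
grip_force: 50.3
```

```bash
cat >> h.py <<'E'
def pin(nm,O=np.array([499.3,26.8]),a=np.radians(105.1),box=(290,200,345,275),zmin=70,u0=312,bot=290):
    "tip (wrist) and knob (scene) in rest frame x,z"
    wcap(nm);s=np.load(nm+'.npz');q,e=r.capture('scene');g=s['t']*1000;ax=np.array([np.cos(a),np.sin(a)]);n=np.array([-ax[1],ax[0]])
    S=cv2.cvtColor(s['p'],cv2.COLOR_RGB2HSV)[:,u0-4:u0+5,1].mean(1);v=bot
    while S[v]<40 and v>100:v-=1
    h=cv2.cvtColor(q,cv2.COLOR_RGB2HSV).astype(int);P=cloud('scene',e)*1000
    m=((h[...,0]>8)&(h[...,0]<17)&(h[...,1]>112)&(P[...,2]>zmin)).astype(np.uint8);b=0*m;b[box[1]:box[3],box[0]:box[2]]=1
    N,l,st,ce=cv2.connectedComponentsWithStats(m*b);i=1+np.argmax(st[1:,4]);c=ce[i]
    p0,p1=[ray('scene',*c,z)*1000 for z in(.05,.15)];t=((g[:2]-p0[:2])@n)/((p1-p0)[:2]@n);k=p0+t*(p1-p0);kr=np.array([(k[:2]-O)@ax,k[2]])
    best=[]
    for z in np.arange(20,80,.5):
        T=wray(nm,u0,v+.5,z/1000);t=np.array([(T[:2]-O)@ax,z]);best.append((abs(np.hypot(*(t-kr))-125),*t))
    B=min(best);t=np.array(B[1:]);d=t-kr
    print('knob px',c.round(1),st[i,4],'tip row',v,'knob',kr.round(1),'tip',t.round(1),'err',round(B[0],1),'ang',np.degrees(np.arctan2(-d[1],d[0])).round(1),'s',(((40-t[0])+(t[1]-30))/2**.5).round(1),'n',(((t[0]-40)+(t[1]-30))/2**.5).round(1))
    st=r.read_state();print('TCP rest',((g[:2]-O)@ax).round(1),((g[:2]-O)@n).round(1),g[2].round(1),'F',st['ft_force'].round(1),'grip',st['grip_force'],'t',st['time'])
E
python3 -c "
from h import *
pin('w9')"
```

```text
knob px [319.4 237.9] 97 tip row 244 knob [-52.  130.9] tip [35.4 41.5] err 0.0 ang 45.6 s 11.4 n 4.9
TCP rest 14.5 0.1 60.1 F [2.4 4.1 4.7] grip 50.27917921543121 t 14.45
```

>>> apply_moves(plan=[[0.016,[0,0,0],0],[0.02,[0,0,0],0],[0.025,[0,0,0],0],[0.03,[0,0,0],0],[0.03,[0,0,0],0],[0.03,[0,0,0],0],[0.03,[0,0,0],0],[0.03,[0,0,0],0]])

```text
time: 15.25
position: [0.4946, 0.0398, 0.0595]
orientation: [0.608, 0.794, 0.0, 0.0]
ft_force: [0.7, 0.3, -0.2]
width: 0.35
grip_force: 0.0
```

```bash
python3 -c "
from h import *
pin('w10')"
```

```text
knob px [316.6 241.1] 96 tip row 216 knob [-44.  117.8] tip [45.4 30.5] err 0.1 ang 44.3 s -3.4 n 4.1
TCP rest 13.8 1.2 59.5 F [ 0.7 -0.6 -0.3] grip 0.0 t 15.35
```

Parked: released, the pin slid down to the stop (angle 44°). Now retreat and go above the knob.

>>> apply_moves(plan=[[0.03,[0,0,-0.015],0],[0.03,[0,0,-0.02],0],[0.04,[0,0,-0.03],0],[0.06,[0,0,-0.03],0],[0.06,[-0.015,0,-0.015],0],[0.06,[-0.02,0.001,0],0],[0.06,[-0.018,0,0],0],[0.06,[-0.005,0,0],0]])

```text
time: 16.15
position: [0.5112, -0.0172, 0.1698]
orientation: [0.608, 0.794, -0.0, 0.0]
ft_force: [-0.2, 0.2, -0.1]
width: 0.699
grip_force: 0.0
```

>>> apply_moves(plan=[[0.06,[0,0,0],0],[0.06,[0,0,0],0],[0.06,[0,0,0.01],0],[0.06,[0,0,0.01],0],[0.06,[0,0,0.01],0],[0.06,[0,0,0],0],[0.06,[0,0,0],0],[0.06,[0,0,0],0]])

```text
time: 16.95
position: [0.511, -0.0159, 0.1397]
orientation: [0.607, 0.794, 0.0, 0.0]
ft_force: [-0.0, 0.3, 0.9]
width: 0.701
grip_force: 0.0
```

Run:
```python
from h import *
wcap('w11');z=np.load('w11.npz');g=z['t']*1000
h=cv2.cvtColor(z['p'],cv2.COLOR_RGB2HSV).astype(int)
m=((h[...,0]>8)&(h[...,0]<17)&(h[...,1]>112)).astype(np.uint8)
N,l,st,ce=cv2.connectedComponentsWithStats(m)
for i in range(1,N):
    if st[i,4]>150: print(st[i],ce[i].round(1))
O=np.array([499.3,26.8]);a=np.radians(105.1);ax=np.array([np.cos(a),np.sin(a)]);n=np.array([-ax[1],ax[0]])
print('TCP rest',(g[:2]-O)@ax,(g[:2]-O)@n,g[2]); K=O-44*ax
print('pred knob px',wproj('w11',[*K,118]),wproj('w11',[*(K+12.5*n),118]),wproj('w11',[*(K-12.5*n),118]),'tip',wproj('w11',[*(O+45.4*ax),30]))
```

```text
[ 112    0  140   31 2750] [177.4  11. ]
[606   0  34  30 502] [625.6  10.9]
[ 284  245   54   76 3601] [310.1 282.7]
TCP rest -44.27786770768221 -0.13006924246515617 139.7361557452348
pred knob px [310.5468208  283.83967635] [284.49318719 283.71868004] [336.61273872 283.81668484] tip [311.21061957 107.85190178]
```

>>> apply_moves(plan=[[0.06,[0,0,0.012],0],[0.06,[0,0,0.012],0],[0.06,[0,0,0.009],0],[0.05,[0,0,0],0],[0.04,[0,0,0],0],[0.03,[0,0,0],0],[0.0,[0,0,0],0],[0.0,[0,0,0],0]], newtons=30)

```text
time: 17.8
position: [0.5105, -0.0163, 0.107]
orientation: [0.607, 0.794, -0.0, 0.0]
ft_force: [-4.0, -2.0, 3.7]
width: 0.277
grip_force: 29.5
```

>>> apply_moves(plan=[[0.0,[0,0,0],0],[0.0,[0,0,0],0],[0.0,[0,0,0],0],[0.0,[0,0,0],0],[0.0,[0,0,0],0],[0.0,[0,0,0],0],[0.0,[0,0,0],0],[0.0,[0,0,0],0]])

```text
time: 18.6
position: [0.5105, -0.0163, 0.107]
orientation: [0.607, 0.794, -0.0, 0.0]
ft_force: [-5.0, -2.9, 4.2]
width: 0.283
grip_force: 29.6
```

```bash
python3 -c "
from h import *
s=r.read_state();print(s['position'],s['ft_force'],s['moment'],s['grip_force'],s['width'])
R=125
for k,t in enumerate(range(45,-1,-5)):
    t0=np.radians(t+5);t1=np.radians(t);print(t,'dx',round(R*(np.sin(t0)-np.sin(t1)),1),'dz up',round(R*(np.cos(t1)-np.cos(t0)),1))
"
```

```text
[ 0.51051187 -0.01626882  0.10697599] [-5.01572069 -2.87923144  4.23877188] [-0.33779467  0.89923356  0.10470965] 29.63019222021103 0.2825792050165972
45 dx 7.4 dz up 8.0
40 dx 8.0 dz up 7.4
35 dx 8.7 dz up 6.6
30 dx 9.2 dz up 5.9
25 dx 9.7 dz up 5.0
20 dx 10.1 dz up 4.2
15 dx 10.4 dz up 3.3
10 dx 10.6 dz up 2.4
5 dx 10.8 dz up 1.4
0 dx 10.9 dz up 0.5
```

>>> apply_moves(plan=[[0.0,[0.0015,0,0.002],0],[0.0,[0.008,0,-0.0074],0],[0.0,[0.0087,0,-0.0066],0],[0.0,[0.0092,0,-0.0059],0],[0.0,[0.0097,0,-0.005],0],[0.0,[0,0,0],0],[0.0,[0,0,0],0],[0.0,[0,0,0],0]])

```text
time: 19.4
position: [0.5016, 0.0198, 0.1298]
orientation: [0.607, 0.794, 0.0, 0.001]
ft_force: [0.4, -3.7, 5.0]
width: 0.285
grip_force: 29.6
```

```bash
cat >> h.py <<'E'
def shaft(nm,save=True,rect=(260,60,370,330)):
    "grey shaft visible below the fingers in the scene view: fit line; return px"
    q,e=r.capture('scene');np.savez(nm+'.npz',q=q,e=e);return q,e
E
python3 -c "
from h import *
s=r.read_state();print(s['position'],s['ft_force'],s['grip_force'],s['width'])
wcap('w12');q,e=r.capture('scene');np.savez('s12.npz',q=q,e=e);knob(q,e)
z=np.load('w12.npz');h=cv2.cvtColor(z['p'],cv2.COLOR_RGB2HSV)
print([(v,int(h[v,308:317,1].mean()),int(h[v,308:317,2].mean())) for v in range(90,340,6)])
O=np.array([499.3,26.8]);a=np.radians(105.1);ax=np.array([np.cos(a),np.sin(a)])
g=z['t']*1000
for th in(45,35,25,15,5):
    t=np.radians(th);print(th,wproj('w12',[*(g[:2]+125*np.sin(t)*ax),g[2]+11-125*np.cos(t)]).round())
print('tip at rest',wproj('w12',[*(O+45.4*ax),30]).round(), (g[:2]-O)@ax,g[2])
"
```

```text
[0.50158568 0.01983216 0.12978267] [ 0.36589494 -3.69608617  4.95241347] 29.59408611059189 0.28509256308543973
knob? [200 170  18  13 132] [209.5 176.3] 3d [437.8 498.3  92.1] z [ 74. 107.]
knob? [307 222   7  11  57] [309.6 226.5] 3d [502.    4.  152.6] z [146. 157.]
[(90, 9, 128), (96, 11, 129), (102, 8, 128), (108, 8, 126), (114, 8, 127), (120, 8, 127), (126, 8, 127), (132, 9, 130), (138, 9, 129), (144, 30, 136), (150, 115, 171), (156, 125, 184), (162, 34, 111), (168, 9, 113), (174, 9, 113), (180, 8, 114), (186, 7, 114), (192, 9, 114), (198, 7, 116), (204, 11, 116), (210, 10, 115), (216, 11, 116), (222, 9, 116), (228, 7, 117), (234, 9, 116), (240, 7, 116), (246, 8, 117), (252, 8, 118), (258, 10, 117), (264, 8, 118), (270, 8, 118), (276, 8, 118), (282, 170, 114), (288, 170, 115), (294, 175, 113), (300, 174, 111), (306, 170, 110), (312, 170, 109), (318, 171, 106), (324, 168, 105), (330, 168, 103), (336, 168, 123)]
45 [311. 105.]
35 [311. 134.]
25 [311. 162.]
15 [311. 192.]
5 [311. 221.]
tip at rest [311. 163.] -7.322687182363025 129.7826673400412
```

Works: tip still at the stop, angle 25°. Continue the arc to upright.

>>> apply_moves(plan=[[0.0,[0.0101,0,-0.004],0],[0.0,[0.0104,0,-0.003],0],[0.0,[0.0106,0,-0.002],0],[0.0,[0.0108,0,-0.0012],0],[0.0,[0.0109,0,-0.0003],0],[0.0,[0,0,0],0],[0.0,[0,0,0],0],[0.0,[0,0,0],0]])

```text
time: 20.3
position: [0.4872, 0.0714, 0.1399]
orientation: [0.607, 0.794, 0.0, -0.0]
ft_force: [2.2, -1.5, 5.3]
width: 0.283
grip_force: 29.0
```

```bash
cat >> h.py <<'E'
def up(nm):
    wcap(nm);z=np.load(nm+'.npz');h=cv2.cvtColor(z['p'],cv2.COLOR_RGB2HSV);S=h[:,308:317,1].mean(1).astype(int);V=h[:,308:317,2].mean(1).astype(int)
    s=r.read_state();print(s['time'],s['position'],s['ft_force'].round(1),s['grip_force'],s['width'])
    print([(v,S[v],V[v]) for v in range(150,345,6)])
    g=z['t']*1000;M=Ro.from_quat(z['q']).as_matrix()
    for th in(20,10,5,0,-5):
        t=np.radians(th);print(th,wproj(nm,g+M@[125*np.sin(t),0,-11+125*np.cos(t)]).round(),'shoulder',wproj(nm,g+M@[15*np.sin(t),0,-11+15*np.cos(t)]).round())
E
python3 -c "
from h import *
up('w13')"
```

```text
20.35 [0.48720055 0.07119089 0.13987912] [ 1.2 -1.9  5.5] 29.008463323116302 0.277325283870224
[(150, np.int64(10), np.int64(132)), (156, np.int64(10), np.int64(131)), (162, np.int64(9), np.int64(132)), (168, np.int64(9), np.int64(132)), (174, np.int64(10), np.int64(131)), (180, np.int64(10), np.int64(131)), (186, np.int64(9), np.int64(131)), (192, np.int64(9), np.int64(129)), (198, np.int64(8), np.int64(129)), (204, np.int64(8), np.int64(132)), (210, np.int64(8), np.int64(131)), (216, np.int64(137), np.int64(133)), (222, np.int64(115), np.int64(174)), (228, np.int64(114), np.int64(175)), (234, np.int64(121), np.int64(192)), (240, np.int64(8), np.int64(85)), (246, np.int64(13), np.int64(84)), (252, np.int64(10), np.int64(84)), (258, np.int64(9), np.int64(83)), (264, np.int64(10), np.int64(84)), (270, np.int64(12), np.int64(85)), (276, np.int64(6), np.int64(86)), (282, np.int64(9), np.int64(85)), (288, np.int64(11), np.int64(84)), (294, np.int64(13), np.int64(86)), (300, np.int64(78), np.int64(69)), (306, np.int64(170), np.int64(85)), (312, np.int64(177), np.int64(81)), (318, np.int64(167), np.int64(78)), (324, np.int64(162), np.int64(76)), (330, np.int64(174), np.int64(71)), (336, np.int64(169), np.int64(104)), (342, np.int64(172), np.int64(122))]
20 [311. 177.] shoulder [311. 290.]
10 [311. 206.] shoulder [311. 294.]
5 [311. 221.] shoulder [311. 297.]
0 [311. 236.] shoulder [311. 300.]
-5 [311. 250.] shoulder [311. 303.]
```

```bash
python3 -c "
from h import *
s=r.read_state();p=s['position']
import types
class F: pass
import h
o=r.read_state
st=dict(s);st['position']=p+np.array([0,0,.125])
h.r=types.SimpleNamespace(read_state=lambda:st)
h.plan(.531,.339,.275,190.2,12)
" | sed 's/np.float64//g'
```

```text
t 20.35 pos [487.2  71.2 264.9] yaw 105.18 j6 -0.28
[[(0.0206), (0.0094), (-0.0008)], (-0.1237)], [[(0.0193), (0.0118), (-0.0008)], (-0.1237)], [[(0.0177), (0.0141), (-0.0008)], (-0.1237)], [[(0.0158), (0.0162), (-0.0008)], (-0.1237)], [[(0.0137), (0.018), (-0.0008)], (-0.1237)], [[(0.0113), (0.0196), (-0.0008)], (-0.1237)], [[(0.0088), (0.0208), (-0.0008)], (-0.1237)], [[(0.0062), (0.0217), (-0.0008)], (-0.1237)], [[(0.0035), (0.0223), (-0.0008)], (-0.1237)], [[(0.0007), (0.0226), (-0.0008)], (-0.1237)], [[(-0.0021), (0.0225), (-0.0008)], (-0.1237)], [[(-0.0049), (0.0221), (-0.0008)], (-0.1237)],
```

>>> apply_moves(plan=[[0.0,[0,0,-0.005],0],[0.0,[0,0,-0.01],0],[0.0,[0,0,-0.02],0],[0.0,[0,0,-0.03],0],[0.0,[0,0,-0.03],0],[0.0,[0,0,-0.02],0],[0.0,[0,0,-0.01],0],[0.0,[0,0,0],0]], newtons=80)

```text
time: 21.15
position: [0.4877, 0.0709, 0.2663]
orientation: [0.608, 0.794, 0.001, 0.001]
ft_force: [0.8, -0.6, -1.0]
width: 0.261
grip_force: 78.1
```

>>> apply_moves(plan=[[0.0,[0.0206,0.0094,-0.001],-0.124],[0.0,[0.0193,0.0118,-0.001],-0.124],[0.0,[0.0177,0.0141,-0.001],-0.124],[0.0,[0.0158,0.0162,-0.001],-0.124],[0.0,[0.0137,0.018,-0.001],-0.124],[0.0,[0.0113,0.0196,-0.001],-0.124],[0.0,[0.0088,0.0208,-0.001],-0.124],[0.0,[0.0062,0.0217,-0.001],-0.124]])

```text
time: 21.95
position: [0.5152, 0.2501, 0.2706]
orientation: [0.154, 0.988, -0.001, -0.002]
ft_force: [-0.0, 0.2, -0.5]
width: 0.262
grip_force: 78.2
```

>>> apply_moves(plan=[[0.0,[0.0035,0.0223,-0.001],-0.124],[0.0,[0.0007,0.0226,-0.001],-0.124],[0.0,[-0.0021,0.0225,0],-0.124],[0.0,[-0.0049,0.0221,0],-0.12],[0.0,[0,0,0],0],[0.0,[0,0,0],0],[0.0,[0,0,0],0],[0.0,[0,0,0],0]])

```text
time: 22.75
position: [0.5303, 0.3378, 0.2745]
orientation: [-0.088, 0.996, -0.0, -0.0]
ft_force: [-0.0, -0.3, -0.5]
width: 0.262
grip_force: 78.2
```

Run:
```python
from h import *
up('w14')
z=np.load('w14.npz');V=cv2.cvtColor(z['p'],cv2.COLOR_RGB2HSV)[...,2]
a=np.radians(10.2);c=np.array([531,339]);ux=np.array([np.cos(a),np.sin(a)]);uy=np.array([-ux[1],ux[0]])
for x,y in((43,0),(0,0),(-43,0),(43,7.5),(43,-7.5),(-43,7.5),(-43,-7.5),(102,31),(102,-31),(-102,31),(-102,-31)):
    print((x,y),wproj('w14',[*(c+x*ux+y*uy),122]).round(1))
m=(V<60).astype(np.uint8);N,l,st,ce=cv2.connectedComponentsWithStats(m)
for i in range(1,N):
    if st[i,4]>80: print('dark',st[i],ce[i].round(1))
v=int(wproj('w14',[*c,122])[1])
for v in range(100,300,20): print(v,V[v,280:350:3].tolist())
```

```text
22.8 [0.53043988 0.33785793 0.27472975] [ 0.3 -0.4 -0.2] 78.17119717597961 0.25930955581399956
[(150, np.int64(12), np.int64(152)), (156, np.int64(13), np.int64(152)), (162, np.int64(10), np.int64(151)), (168, np.int64(10), np.int64(154)), (174, np.int64(36), np.int64(80)), (180, np.int64(37), np.int64(79)), (186, np.int64(38), np.int64(80)), (192, np.int64(6), np.int64(145)), (198, np.int64(8), np.int64(119)), (204, np.int64(20), np.int64(47)), (210, np.int64(31), np.int64(80)), (216, np.int64(32), np.int64(78)), (222, np.int64(34), np.int64(77)), (228, np.int64(31), np.int64(78)), (234, np.int64(37), np.int64(77)), (240, np.int64(9), np.int64(106)), (246, np.int64(9), np.int64(105)), (252, np.int64(8), np.int64(106)), (258, np.int64(8), np.int64(106)), (264, np.int64(6), np.int64(106)), (270, np.int64(9), np.int64(106)), (276, np.int64(9), np.int64(106)), (282, np.int64(9), np.int64(107)), (288, np.int64(9), np.int64(106)), (294, np.int64(6), np.int64(105)), (300, np.int64(154), np.int64(88)), (306, np.int64(170), np.int64(103)), (312, np.int64(170), np.int64(100)), (318, np.int64(
[... 1641 characters left out ...]
, 151, 152, 153, 151, 148, 80, 83, 81, 77, 83, 76, 130, 154, 146, 149, 148, 151, 153, 152, 158]
200 [153, 148, 148, 151, 154, 155, 153, 153, 149, 51, 51, 46, 49, 48, 50, 134, 154, 146, 148, 150, 153, 148, 154, 156]
220 [155, 145, 151, 148, 155, 149, 153, 154, 148, 83, 80, 80, 76, 79, 80, 141, 152, 147, 150, 149, 158, 149, 156, 157]
240 [153, 147, 151, 150, 154, 153, 152, 156, 151, 82, 104, 113, 116, 86, 79, 148, 152, 148, 153, 148, 154, 153, 158, 158]
260 [153, 152, 150, 152, 153, 152, 150, 159, 93, 87, 103, 112, 111, 102, 75, 149, 157, 146, 152, 146, 155, 147, 157, 150]
280 [147, 151, 144, 152, 147, 149, 152, 158, 56, 91, 107, 113, 106, 106, 161, 150, 151, 146, 150, 148, 150, 155, 158, 142]
```

Run:
```python
from h import *
z=np.load('w14.npz');p=z['p'];V=cv2.cvtColor(p,cv2.COLOR_RGB2HSV)[...,2].astype(int);g=z['t']*1000;M=Ro.from_quat(z['q']).as_matrix()
T=lambda X:(M.T@(np.array(X)-g)).round(1)
for v in(178,184,214,220,230):
    row=V[v,290:340];d=np.where(row<100)[0]+290;print('slot row',v,d.min(),d.max(),T(wray('w14',(d.min()+d.max())/2,v,.122)))
print('slot end rows',[(v,int(V[v,310:320].mean())) for v in range(168,213,1)])
for v in(236,239,242,250,270):
    row=V[v,300:328];print(v,row.tolist())
print('tip at 314,238',T(wray('w14',314,238,.161)),T(wray('w14',314.5,270,.2)))
for v in(171,188,190,200,209,211):print(v,'z57',T(wray('w14',315,v,.057)),'z122',T(wray('w14',315,v,.122)))
```

```text
slot row 178 305 323 [ 36.1   2.  152.5]
slot row 184 305 323 [ 31.3   2.  152.5]
slot row 214 305 323 [  6.7   2.1 152.5]
slot row 220 305 323 [  1.8   2.1 152.5]
slot row 230 305 323 [ -6.6   2.1 152.5]
slot end rows [(168, 153), (169, 151), (170, 72), (171, 76), (172, 79), (173, 77), (174, 80), (175, 79), (176, 79), (177, 79), (178, 79), (179, 78), (180, 80), (181, 79), (182, 79), (183, 78), (184, 79), (185, 80), (186, 80), (187, 79), (188, 78), (189, 79), (190, 77), (191, 81), (192, 145), (193, 135), (194, 135), (195, 136), (196, 136), (197, 141), (198, 118), (199, 61), (200, 48), (201, 53), (202, 52), (203, 53), (204, 48), (205, 61), (206, 75), (207, 81), (208, 79), (209, 79), (210, 80), (211, 79), (212, 80)]
236 [157, 157, 159, 153, 151, 68, 73, 74, 83, 85, 99, 115, 112, 116, 104, 92, 78, 78, 79, 74, 79, 83, 76, 58, 113, 145, 150, 152]
239 [160, 154, 155, 154, 152, 61, 69, 78, 91, 99, 102, 106, 110, 110, 111, 111, 110, 107, 94, 80, 73, 77, 76, 65, 113, 143, 153, 152]
242 [158, 161, 160, 157, 151, 45, 68, 86, 93, 99, 95, 110, 109, 109, 111, 112, 111, 106, 99, 83, 71, 83, 78, 67, 115, 148, 154, 154]
250 [155, 158, 156, 155, 135, 48, 77, 81, 95, 102, 98, 107, 109, 112, 112, 112, 113, 108, 110, 91, 75, 78, 80, 70, 118, 148, 156, 153]
270 [158, 154, 162, 153, 46, 73, 86, 87, 97, 96, 106, 110, 108, 110, 109, 114, 110, 110, 107, 106, 99, 101, 118, 86, 124, 152, 153, 151]
tip at 314,238 [ -2.9   1.9 113.5] [-13.1   2.1  74.5]
171 z57 [ 36.3   3.3 217.5] z122 [ 41.7   2.8 152.5]
188 z57 [ 19.6   3.3 217.5] z122 [ 28.    2.8 152.5]
190 z57 [ 17.7   3.3 217.5] z122 [ 26.4   2.8 152.5]
200 z57 [  7.7   3.3 217.5] z122 [ 18.3   2.9 152.5]
209 z57 [ -1.3   3.4 217.5] z122 [ 10.9   2.9 152.5]
211 z57 [ -3.3   3.4 217.5] z122 [  9.2   2.9 152.5]
```

Numbers: the slot centre is 0.9 mm to tool +y of the pin. A 14 mm dark gap in the rail lies near tool x = +9 mm. I'll stand the tip about 18 mm short of it and sweep toward it.

>>> apply_moves(plan=[[0.0,[-0.004,0.001,0.01],0],[0.0,[-0.004,0,0.015],0],[0.0,[0,0,0.005],0],[0.0,[0,0,0.003],0],[0.0,[0,0,0.012],0],[0.0,[0,0,0.015],0],[0.0,[0,0,0.015],0],[0.0,[0,0,0.01],0]])

```text
time: 23.6
position: [0.5372, 0.3407, 0.1874]
orientation: [-0.089, 0.996, -0.0, -0.001]
ft_force: [0.2, -0.9, -1.5]
width: 0.261
grip_force: 78.2
```

>>> apply_moves(plan=[[0.0,[0,0,0.005],0],[0.0,[0,0,0.004],0],[0.0,[0,0,0.003],0],[0.0,[0,0,0.002],0],[0.0,[0,0,0.002],0],[0.0,[0,0,0],0],[0.0,[0,0,0],0],[0.0,[0,0,0],0]])

```text
time: 24.4
position: [0.5383, 0.3412, 0.1742]
orientation: [-0.089, 0.996, 0.0, 0.0]
ft_force: [0.4, -0.5, 0.5]
width: 0.263
grip_force: 78.2
```

>>> apply_moves(plan=[[0.0,[0,0,0.002],0],[0.0,[0,0,0.001],0],[0.0,[0,0,0.001],0],[0.0,[0,0,0.001],0],[0.0,[0,0,0.001],0],[0.0,[0,0,0],0],[0.0,[0,0,0],0],[0.0,[0,0,0],0]])

```text
time: 25.2
position: [0.5382, 0.3411, 0.1679]
orientation: [-0.089, 0.996, 0.0, 0.0]
ft_force: [0.2, 0.2, -1.1]
width: 0.26
grip_force: 78.2
```

>>> apply_moves(plan=[[0.0,[0,0,0.001],0],[0.0,[0,0,0.001],0],[0.0,[0,0,0.001],0],[0.0,[0,0,0.001],0],[0.0,[0,0,0],0],[0.0,[0,0,0],0],[0.0,[0,0,0],0],[0.0,[0,0,0],0]])

```text
time: 26.0
position: [0.5391, 0.3414, 0.1658]
orientation: [-0.089, 0.996, 0.0, 0.001]
ft_force: [-1.8, 0.7, 6.9]
width: 0.264
grip_force: 78.8
```

Tip stands on the rail (6.9 N). Sweep.

>>> apply_moves(plan=[[0.0,[0.002,0,0],0],[0.0,[0.002,0,0],0],[0.0,[0.002,0,0],0],[0.0,[0.002,0,0],0],[0.0,[0.001,0,0],0],[0.0,[0,0,0],0],[0.0,[0,0,0],0],[0.0,[0,0,0],0]])

```text
time: 26.8
position: [0.5316, 0.3401, 0.166]
orientation: [-0.089, 0.996, 0.001, 0.003]
ft_force: [3.2, 0.5, 5.5]
width: 0.264
grip_force: 80.2
```

>>> apply_moves(plan=[[0.0,[0.001,0,0],0],[0.0,[0.001,0,0],0],[0.0,[0.001,0,0],0],[0.0,[0.001,0,0],0],[0.0,[0,0,0],0],[0.0,[0,0,0],0],[0.0,[0,0,0],0],[0.0,[0,0,0],0]])

```text
time: 27.6
position: [0.5277, 0.3395, 0.166]
orientation: [-0.089, 0.996, 0.001, 0.003]
ft_force: [4.0, 0.1, 6.1]
width: 0.26
grip_force: 80.2
```

>>> apply_moves(plan=[[0.0,[0.001,0,0],0],[0.0,[0.001,0,0],0],[0.0,[0.001,0,0],0],[0.0,[0.001,0,0],0],[0.0,[0,0,0],0],[0.0,[0,0,0],0],[0.0,[0,0,0],0],[0.0,[0,0,0],0]])

```text
time: 28.4
position: [0.5238, 0.3388, 0.166]
orientation: [-0.089, 0.996, 0.001, 0.003]
ft_force: [3.7, 1.1, 4.8]
width: 0.261
grip_force: 80.2
```

>>> apply_moves(plan=[[0.0,[0.001,0,0],0],[0.0,[0.001,0,0],0],[0.0,[0.001,0,0],0],[0.0,[0,0,0],0],[0.0,[0,0,0],0],[0.0,[0,0,0],0],[0.0,[0,0,0],0],[0.0,[0,0,0],0]])

```text
time: 29.2
position: [0.5207, 0.3383, 0.1659]
orientation: [-0.089, 0.996, 0.001, 0.003]
ft_force: [4.6, 0.7, 4.8]
width: 0.265
grip_force: 80.3
```

>>> apply_moves(plan=[[0.0,[0.001,0,0],0],[0.0,[0.001,0,0],0],[0.0,[0.001,0,0],0],[0.0,[0,0,0],0],[0.0,[0,0,0],0],[0.0,[0,0,0],0],[0.0,[0,0,0],0],[0.0,[0,0,0],0]])

```text
time: 30.0
position: [0.5153, 0.337, 0.1636]
orientation: [-0.089, 0.996, -0.0, -0.0]
ft_force: [-0.6, 0.5, -0.2]
width: 0.26
grip_force: 77.9
```

>>> apply_moves(plan=[[0.0,[0.001,0,0],0],[0.0,[0.001,0,0],0],[0.0,[0.001,0,0],0],[0.0,[0,0,0],0],[0.0,[0,0,0],0],[0.0,[0,0,0],0],[0.0,[0,0,0],0],[0.0,[0,0,0],0]])

```text
time: 30.8
position: [0.5127, 0.3365, 0.164]
orientation: [-0.089, 0.996, 0.0, 0.0]
ft_force: [1.4, 0.0, -1.0]
width: 0.262
grip_force: 79.3
```

Dropped into the hole (force vanished, z fell). Push down.

>>> apply_moves(plan=[[0.0,[0,0,0.002],0],[0.0,[0,0,0.002],0],[0.0,[0,0,0.002],0],[0.0,[0,0,0.002],0],[0.0,[0,0,0.001],0],[0.0,[0,0,0],0],[0.0,[0,0,0],0],[0.0,[0,0,0],0]])

```text
time: 31.6
position: [0.5126, 0.3365, 0.1548]
orientation: [-0.089, 0.996, -0.0, -0.0]
ft_force: [3.2, 0.8, 0.2]
width: 0.264
grip_force: 80.0
```

>>> apply_moves(plan=[[0.0,[-0.001,0,0.002],0],[0.0,[0,0,0.004],0],[0.0,[0,0,0.005],0],[0.0,[0,0,0.005],0],[0.0,[0,0,0.005],0],[0.0,[0,0,0.004],0],[0.0,[0,0,0.002],0],[0.0,[0,0,0],0]])

```text
time: 32.4
position: [0.5132, 0.3365, 0.1271]
orientation: [-0.089, 0.996, -0.0, -0.001]
ft_force: [2.0, -0.2, -2.5]
width: 0.258
grip_force: 79.6
```

>>> apply_moves(plan=[[0.0,[0,0,0.002],0],[0.0,[0,0,0.001],0],[0.0,[0,0,0],0],[0.035,[0,0,0],0],[0.04,[0,0,0],0],[0.045,[0,0,0],0],[0.045,[0,0,0],0],[0.045,[0,0,0],0]])

```text
time: 33.2
position: [0.5134, 0.3366, 0.1248]
orientation: [-0.089, 0.996, -0.0, -0.0]
ft_force: [0.1, -0.3, -0.2]
width: 0.532
grip_force: 0.0
```

>>> apply_moves(plan=[[0.045,[0,0,-0.01],0],[0.045,[0,0,-0.02],0],[0.045,[0,0,-0.02],0],[0.0,[0,0,-0.01],0],[0.0,[0,0,0],0],[0.0,[0,0,0],0],[0.0,[0,0,0],0],[0.0,[0,0,0],0]])

```text
time: 34.0
position: [0.5129, 0.3363, 0.1836]
orientation: [-0.089, 0.996, -0.0, -0.001]
ft_force: [-0.0, -1.1, -0.2]
width: 0.001
grip_force: 0.0
```

Run:
```python
from h import *
s=r.read_state();print(s['time'],s['position'],s['ft_force'],s['width'])
q,e=r.capture('scene');knob(q,e,(200,150,300,230),110)
h=cv2.cvtColor(q,cv2.COLOR_RGB2HSV).astype(int)
for z in(.127,.137,.147):print(z)
```

```text
34.0 [0.5128772  0.33634166 0.18359051] [-0.03283438 -1.10859006 -0.22309293] 0.0011278065110620753
knob? [252 172   8  11  69] [255.6 176.7] 3d [518.2 329.  144. ] z [127. 151.]
0.127
0.137
0.147
```

Knob top ≈151 mm, so it looks home (152 expected). Confirm by pressing lightly on top with closed fingers.

>>> apply_moves(plan=[[0.0,[0,0,0.01],0],[0.0,[0,0,0.01],0],[0.0,[0,0,0.008],0],[0.0,[0,0,0.003],0],[0.0,[0,0,0.003],0],[0.0,[0,0,0.002],0],[0.0,[0,0,0],0],[0.0,[0,0,0],0]])

```text
time: 34.85
position: [0.5136, 0.3367, 0.1524]
orientation: [-0.089, 0.996, -0.0, 0.0]
ft_force: [-10.1, -5.4, 19.9]
width: 0.002
grip_force: 9.7
```

Contact at z = 152.4 mm with 20 N, so the knob sits on the cover. Retreat.

>>> apply_moves(plan=[[0.0,[0,0,-0.01],0],[0.0,[0,0,-0.03],0],[0.0,[0,0,-0.04],0],[0.0,[0,0,-0.04],0],[0.0,[0,0,-0.02],0],[0.0,[0,0,0],0],[0.0,[0,0,0],0],[0.0,[0,0,0],0]])

```text
time: 35.65
position: [0.5127, 0.3362, 0.2865]
orientation: [-0.089, 0.996, -0.001, -0.002]
ft_force: [0.1, 0.5, -0.0]
width: 0.003
grip_force: 0.0
```

Run:
```python
from h import *
q,e=r.capture('scene');knob(q,e,(200,150,300,230),110);s=r.read_state();print(s['time'],s['position'],s['ft_force'])
wcap('w20');z=np.load('w20.npz');h=cv2.cvtColor(z['p'],cv2.COLOR_RGB2HSV).astype(int)
m=((h[...,0]>5)&(h[...,0]<17)&(h[...,1]>112)).astype(np.uint8);N,l,st,ce=cv2.connectedComponentsWithStats(m)
for i in range(1,N):
    if st[i,4]>100:print(st[i],ce[i].round(1),wray('w20',*ce[i],.15).round(1))
print(r.hand_in())
```

```text
knob? [252 172   8  11  65] [255.4 176.6] 3d [518.5 329.1 144.7] z [128. 152.]
35.7 [0.51265882 0.33619534 0.2863904 ] [-1.00701194  0.50862742  0.15029639]
[ 144    6   58   94 4643] [172.4  52.8] [393.1 204.1 150. ]
[ 500    7  122   63 1740] [558.8  34.4] [299.8 518.5 150. ]
[  425    42   196   163 12559] [510.7 119.7] [393.4 480.2 150. ]
[497 204  64  19 247] [529.4 213.7] [465.9 519.4 150. ]
[298 220  31  38 935] [312.9 238.6] [521.4 338.8 150. ]
[570 235  37  93 626] [589.2 281. ] [515.1 621.  150. ]
[  0 378  16  19 104] [  4.1 387.4] [793.  -25.4 150. ]
[  0 406  17  39 343] [  7.5 425.3] [877.  -48.6 150. ]
the job is handed in; nothing more can be done
None
```

The lock pin is home in the rail's hole with its knob on the cover at 152 mm, the height expected for a seated pin. The job was handed in at 35.7 s; I was not told the judge's result. At 12.5 s the wrist force reached about 53 N while I laid the pin in the rest: the fingers or gripper body touched the rest. I could not tell which, and the body's limit is 40 N.

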